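# Clamp down the pressure pot lid evenly

## Task

Close the pressure pot by its four clamp knobs: first go round crosswise (one knob, then the one opposite, then the other two), giving each only part of a turn clockwise so that the lid comes down level and never cocks. Then go round again and turn each knob, by feel, just until it is snug: the lid seated level, every clamp bearing firmly, none so tight that it crushes the seal. Leave the glass jar and the loose jar lid beside the pot where they are and let go of the pot at the end.

Things in the scene. Friction and masses are not known exactly. Their poses are not given: they have to be found in the camera images.
- pot: shallow aluminium pressure pot, fixed on the counter: 188 mm across, rim 100 mm high, origin at the centre of its underside, z up. Four steel brackets on its +x, +y, -x and -y sides (out to 133 mm from the axis) reach over the lid's edge; two black side handles at 45 and 225 degrees.
- lid: flat aluminium lid, 216 mm across, edge 10 mm thick, bar handle in the middle (top 149 mm above the counter). Origin: centre of its underside. It floats 104.5 mm up on the seal's soft lip (4 N per mm in all), cannot turn or shift, and lands on the hard seat after 1.9 to 4.5 mm (differs each time). A clamp run down alone cocks it: keep its tilt below 0.018 rad.
- clamp_1: clamp 1: fixed steel collar, 28 mm across, in the bracket on the pot's +x side, 100 mm from the pot's axis, across the lid from clamp 3. Origin in its middle on the upright screw axis, 154 mm above the counter. It carries its knob and, below, a sprung pad that bears on the lid's edge, 0.3 to 0.9 mm clear at the start. With the lid seated its load grows 120 to 270 N per rad of the knob.
- clamp_2: clamp 2: fixed steel collar, 28 mm across, in the bracket on the pot's +y side, 100 mm from the pot's axis, across the lid from clamp 4. Origin in its middle on the upright screw axis, 154 mm above the counter. It carries its knob and, below, a sprung pad that bears on the lid's edge, 0.3 to 0.9 mm clear at the start. With the lid seated its load grows 120 to 270 N per rad of the knob.
- clamp_3: clamp 3: fixed steel collar, 28 mm across, in the bracket on the pot's -x side, 100 mm from the pot's axis, across the lid from clamp 1. Origin in its middle on the upright screw axis, 154 mm above the counter. It carries its knob and, below, a sprung pad that bears on the lid's edge, 0.3 to 0.9 mm clear at the start. With the lid seated its load grows 120 to 270 N per rad of the knob.
- clamp_4: clamp 4: fixed steel collar, 28 mm across, in the bracket on the pot's -y side, 100 mm from the pot's axis, across the lid from clamp 2. Origin in its middle on the upright screw axis, 154 mm above the counter. It carries its knob and, below, a sprung pad that bears on the lid's edge, 0.3 to 0.9 mm clear at the start. With the lid seated its load grows 120 to 270 N per rad of the knob.
- knob_1 (a joint): turn of knob 1 (rad): 0 at the start, grows clockwise seen from above (tightening), to 2.0 at most; 8 mm of pad per rad; stays where left. Friction 0.46 N m either way (so a reading at rest may lie anywhere within it) plus 0.008 N m per N of pad load: 0.02 to 0.08 with the lid afloat, 0.3 when snug (36 N; 18 N at least); over 56 N crushes the seal. First round: about 0.3 rad; snug at 0.35 to 0.9.
- knob_1_grip (a point): grip point of knob 1, on its axis: a black bar 50 mm long (the point's own x), 16 mm thick (its y), 36 mm high, on a flat disc 42 mm across. The point lies 13 mm below the bar's top, 23 mm above the disc's top, 193 mm above the counter. Its axes turn with the knob; it does not rise or sink.
- knob_2 (a joint): turn of knob 2 (rad): 0 at the start, grows clockwise seen from above (tightening), to 2.0 at most; 8 mm of pad per rad; stays where left. Friction 0.46 N m either way (so a reading at rest may lie anywhere within it) plus 0.008 N m per N of pad load: 0.02 to 0.08 with the lid afloat, 0.3 when snug (36 N; 18 N at least); over 56 N crushes the seal. First round: about 0.3 rad; snug at 0.35 to 0.9.
- knob_2_grip (a point): grip point of knob 2, on its axis: a black bar 50 mm long (the point's own x), 16 mm thick (its y), 36 mm high, on a flat disc 42 mm across. The point lies 13 mm below the bar's top, 23 mm above the disc's top, 193 mm above the counter. Its axes turn with the knob; it does not rise or sink.
- knob_3 (a joint): turn of knob 3 (rad): 0 at the start, grows clockwise seen from above (tightening), to 2.0 at most; 8 mm of pad per rad; stays where left. Friction 0.46 N m either way (so a reading at rest may lie anywhere within it) plus 0.008 N m per N of pad load: 0.02 to 0.08 with the lid afloat, 0.3 when snug (36 N; 18 N at least); over 56 N crushes the seal. First round: about 0.3 rad; snug at 0.35 to 0.9.
- knob_3_grip (a point): grip point of knob 3, on its axis: a black bar 50 mm long (the point's own x), 16 mm thick (its y), 36 mm high, on a flat disc 42 mm across. The point lies 13 mm below the bar's top, 23 mm above the disc's top, 193 mm above the counter. Its axes turn with the knob; it does not rise or sink.
- knob_4 (a joint): turn of knob 4 (rad): 0 at the start, grows clockwise seen from above (tightening), to 2.0 at most; 8 mm of pad per rad; stays where left. Friction 0.46 N m either way (so a reading at rest may lie anywhere within it) plus 0.008 N m per N of pad load: 0.02 to 0.08 with the lid afloat, 0.3 when snug (36 N; 18 N at least); over 56 N crushes the seal. First round: about 0.3 rad; snug at 0.35 to 0.9.
- knob_4_grip (a point): grip point of knob 4, on its axis: a black bar 50 mm long (the point's own x), 16 mm thick (its y), 36 mm high, on a flat disc 42 mm across. The point lies 13 mm below the bar's top, 23 mm above the disc's top, 193 mm above the counter. Its axes turn with the knob; it does not rise or sink.
- spice_jar: bystander to leave alone: amber glass jar with steel cap, 48 mm across, 95 mm high, standing beside the pot; origin at the underside of its middle
- jar_lid: bystander to leave alone: loose round steel jar lid 72 mm across, 14 mm high, lying beside the pot; origin at the underside of its middle

How it is judged:
By the outcome, as a careful person would: the job done as asked, in the order asked, and still so for the second after the job is handed in, with the robot touching nothing.
It also fails if it takes over 72 s, if anything falls off the work surface, if the arm or the gripper's body presses on something with over 40 N, if the wrist force passes 120 N, or if a joint passes its speed limit or range.

## Robot

A 6-joint arm with a two-finger parallel gripper is mounted at the origin on the work surface. World frame = base frame: x ahead of the robot, y to its left, z up, the work surface at z = 0. Lengths are in m, angles in degrees, forces in N, time in s.
With the tool pointing down it reaches from about 0.3 to 0.75 m from the base axis. Payload 8.5 kg.
Tool frame: the origin (TCP) lies at the very end of the fingers, on their centre line; the grasp point (between the pads) lies 19 mm behind it (env.hold_point_z is the distance from the TCP to the grasp point, in m); z points along the fingers, y is the line along which they close (so a half turn about z gives the same grasp; the last joint's range is limited). The gripper opens to 85 mm and grips with 20 to 120 N. Pads are 22 mm wide; open, the fingers measure 114 mm over their backs; the gripper's body (76 mm by 85 mm) begins 54 mm behind the grasp point. The pads swing forward as they close: fully open they stand 13 mm farther back than shut.
Start: joints at [55.846, 21.807, 74.336, -0, 83.858, -12.336], TCP at [0.204, 0.511, 0.191] pointing down, gripper open.
Joint ranges: [-178.18, 178.18], [-50.72, 133.34], [12.68, 142.11], [-81.47, 261.47], [9.98, 163.14], [-165.26, 165.26]. Speed limits (degrees/s): [136.94, 136.94, 180, 180, 180, 180].

## Interface

Orientations are given as a 3x3 rotation matrix whose columns are the frame's x, y, z axes.
In Python, from rig import env, optics gives the robot as it stands.
- The arm moves only by the shell command python3 -m jog 'ROWS' [OPENING] [FORCE]. ROWS is JSON, a list of rows, each an object with "linear": the shift along the tool's x, y, z in units of 40 mm (1.0 is 40 mm), a list of three; "roll": the turn about the tool's z in units of 5 degrees (1.0 is 5 degrees). A call has 1 to 12 rows; each row shifts and turns the commanded pose from where the row before left it, along the tool's axes as they then stand; what a row does not reach is not made up. A row lasts 1/12 s, in which the tool goes at most 41.7 mm and 7.16 degrees, less where a joint would pass 70% of its speed; a pose out of reach is approached as far as the arm can. A call is refused whole if a number of a shift passes 1 or a number of a turn 1, either way. A call with a gripper value outside its range is refused whole. OPENING is the opening, from -1 (shut) to 1 (fully open), set as the call begins (- or left out, the last holds). The fingers move at their own pace and stop on an object; FORCE is the grip in N (left out, the last holds). Time passes only in rows, so rows that do not move let the fingers close. It gives the time, the measured TCP pose, the force, the opening and the grip force at its end, in the units of the state.
- env.observe(): the state, without advancing time (a new reading comes with each control period).
- optics.get_image(name): name is "scene" or "top"; returns the picture (420x560x3 uint8, red, green, blue); there is no depth.
- optics.calibration(name): a dict with "fov_y" (degrees; the focal length in pixels is half the picture's height over the tangent of half this angle, whatever the lens; pixels are square), "cx", "cy" (the principal point, pixels), "T" (4x4, takes a point from camera to world coordinates). Camera axes: x right, y down, z forward; pixel columns grow to the right and rows downward; lengths in m; the calibration is good to about 2 mm. A picture is of the moment at which its call begins. calibration takes no time and is no camera call.
- env.close_job(): hands the job in; it is judged then, once.
The state is a dict: "time_s": time; "q": joint angles; "qvel": joint speeds; "joint_efforts": joint torques, N m; "position": TCP position; "tool_rot": TCP orientation; "ft_force": force on the tool from outside, world axes, zero at the start; "wrist_torque": the same for the moment, N m; "grip_width": finger opening in m; "gripper_force": force on a finger pad.
Only numpy, scipy, OpenCV 4.12 (cv2) and the standard library are available. Lean on these libraries where they do the work, as an engineer would, in place of code of your own. Each camera call takes 0.05 s, during which the arm holds its last target. There are 200 camera calls.

## Working session

There is one attempt and no reset: what is moved stays moved. The work goes in short steps, Python scripts to look and compute and a shell command to move; the robot and the scene stay as the last step left them, time stands still between calls to the robot, and variables do not carry over. Pictures are saved under pics/ and viewed, at most 10 in all, crops included, and the job is handed in when it is done.

```bash
mkdir -p pics; ls
python3 - <<'E'
from rig import env, optics
import cv2
for n in("scene","top"):
    cv2.imwrite(f"pics/{n}0.png",optics.get_image(n)[:,:,::-1]); c=optics.calibration(n); print(n,c)
s=env.observe();print({k:s[k] for k in s})
E
```

```text
pics
scene {'fov_y': 49.18052557018409, 'cx': 279.29148323284625, 'cy': 218.90593546728306, 'T': array([[ 0.79744293,  0.34867863, -0.492451  ,  1.07410976],
       [ 0.6033235 , -0.47326637,  0.6418876 , -0.59189088],
       [-0.00924801, -0.80897599, -0.58776893,  0.7243333 ],
       [ 0.        ,  0.        ,  0.        ,  1.        ]])}
top {'fov_y': 54.08074724554245, 'cx': 276.43289171599963, 'cy': 209.26903517151936, 'T': array([[-0.01879771, -0.98286788,  0.18335042,  0.43022535],
       [-0.99981384,  0.01768052, -0.00772613,  0.05666376],
       [ 0.00435203, -0.18346152, -0.98301726,  1.11483898],
       [ 0.        ,  0.        ,  0.        ,  1.        ]])}
{'time_s': 0.1, 'q': array([ 5.58454256e+01,  2.18380672e+01,  7.43768493e+01,  1.34782399e-03,
        8.38582713e+01, -1.23344912e+01]), 'qvel': array([-0.08684868,  0.03077637, -0.08372904, -0.03061686,  0.04341287,
        0.03410406]), 'joint_efforts': array([ 4.83444208e-03, -4.49221480e+01, -2.31653935e+01, -1.50039041e-04,
        3.64645421e-03,  6.90222032e-05]), 'position': array([0.20424692, 0.51035369, 0.19088573]), 'tool_rot': array([[-9.28354549e-01,  3.71695155e-01, -7.36503138e-04],
       [ 3.71695767e-01,  9.28354009e-01, -1.04392205e-03],
       [ 2.95714874e-04, -1.24288488e-03, -9.99999184e-01]]), 'ft_force': array([-0.39250315,  0.30108624,  0.77213341]), 'wrist_torque': array([0.01796442, 0.0036317 , 0.01986041]), 'gripper_force': 0.0, 'grip_width': 0.08578817972557128}
```

View pics/top0.png

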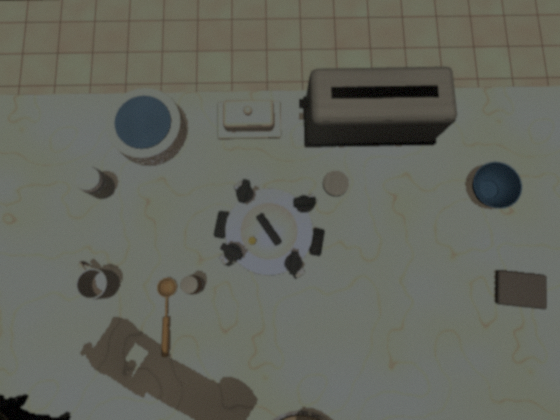

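View pics/scene0.png

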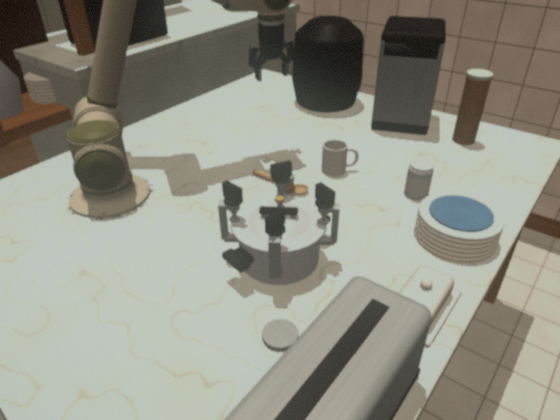

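Run:
```python
from rig import env, optics
import cv2,numpy as np
im=cv2.imread("pics/top0.png")[165:285,195:355]
im=cv2.convertScaleAbs(cv2.resize(im,None,fx=5,fy=5,interpolation=cv2.INTER_CUBIC),alpha=2.2)
cv2.imwrite("pics/topc.png",im)
im=cv2.imread("pics/scene0.png")[140:290,190:370]
im=cv2.convertScaleAbs(cv2.resize(im,None,fx=4,fy=4,interpolation=cv2.INTER_CUBIC),alpha=1.6)
cv2.imwrite("pics/scenec.png",im)
```

```text
(no output)
```

View pics/topc.png

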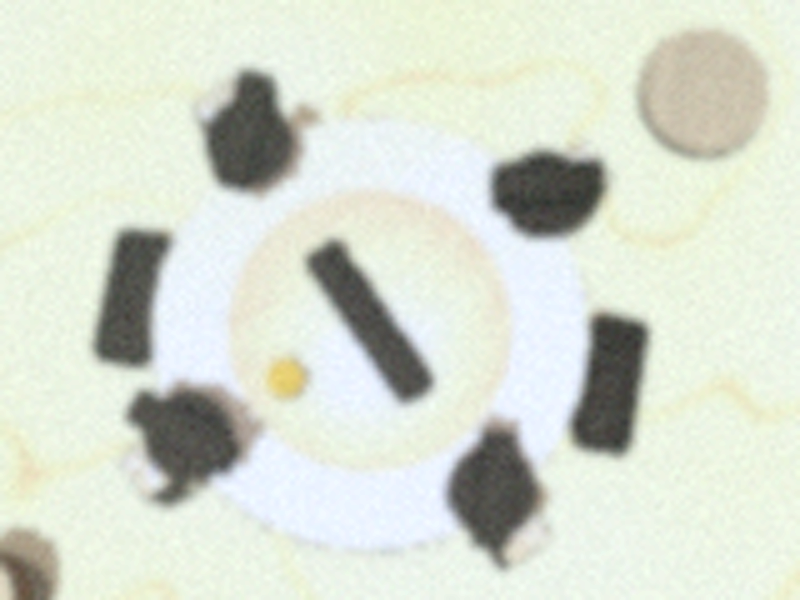

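View pics/scenec.png

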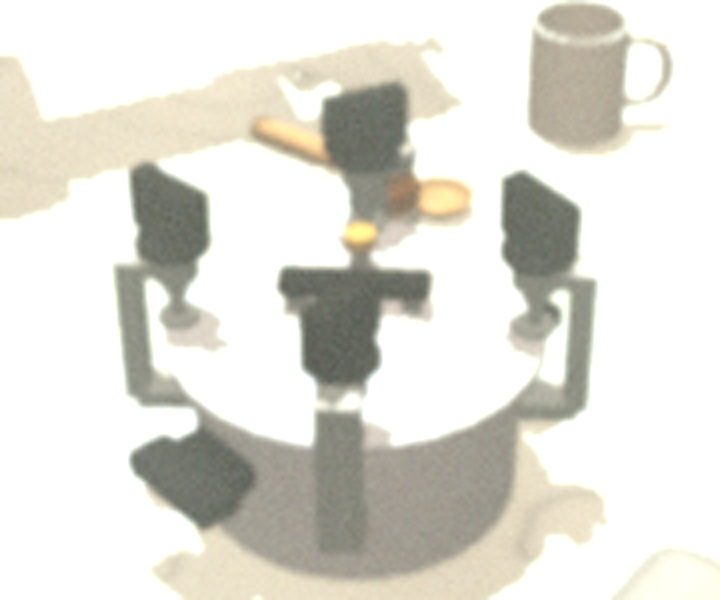

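```bash
cat > fit.py <<'E'
from rig import optics
import cv2,numpy as np
from scipy.optimize import minimize
U=6
C={n:optics.calibration(n) for n in("scene","top")}
def proj(n,P):
    c=C[n];T=c["T"];f=210/np.tan(np.radians(c["fov_y"]/2))
    p=(np.asarray(P)-T[:3,3])@T[:3,:3]
    return p[:,:2]/p[:,2:]*f+[c["cx"],c["cy"]]
def ray(n,uv,z):
    c=C[n];T=c["T"];f=210/np.tan(np.radians(c["fov_y"]/2))
    d=T[:3,:3]@[(uv[0]-c["cx"])/f,(uv[1]-c["cy"])/f,1];o=T[:3,3]
    return o+d*(z-o[2])/d[2]
t=np.linspace(0,2*np.pi,40)
ring=np.c_[np.cos(t),np.sin(t)]*.021
def knob(n,c,a,o,S):
    m=np.zeros((S[0],S[1]),np.uint8)
    R=np.array([[np.cos(a),-np.sin(a)],[np.sin(a),np.cos(a)]])
    b=np.array([[x,y] for x in(-.025,.025) for y in(-.008,.008)])@R.T+c
    bar=np.r_[np.c_[b,np.full(4,.170)],np.c_[b,np.full(4,.206)]]
    d=np.r_[np.c_[ring+c,np.full(40,.163)],np.c_[ring+c,np.full(40,.170)]]
    for P in(bar,d):
        h=cv2.convexHull(((proj(n,P)-o+.5)*U-.5).astype(np.float32))
        cv2.fillConvexPoly(m,np.round(h*16).astype(np.int32),1,shift=4)
    return m
E
python3 - <<'E'
from fit import *
for n,p in(("top",(269,232)),("scene",(279,222))): print(n,ray(n,p,.115).round(3))
for p in((245,191),(304,203),(294,263),(232,253)): print(ray("top",p,.18).round(3))
g=cv2.imread("pics/top0.png").max(2); print(g[180:202,236:258:2])
g=cv2.imread("pics/scene0.png").max(2); print(g[178:215:2,218:246:2])
print(ray("top",(222,224),.09),ray("top",(317,241),.09))
E
```

```text
top [0.56  0.068 0.115]
scene [0.57  0.064 0.115]
[0.649 0.122 0.18 ]
[ 0.618 -0.015  0.18 ]
[0.481 0.012 0.18 ]
[0.506 0.152 0.18 ]
[[112 107 102  79  48  51  69 104 109 110 113]
 [110 104  97  65  39  37  51  92 110 112 112]
 [110 102  95  61  39  34  43  86 110 112 111]
 [104 101  94  56  37  38  39  79 111 110 109]
 [102  98  89  50  38  38  32  78 108 110 110]
 [100  95  77  41  36  33  33  75 109 103 102]
 [101  85  57  35  40  38  33  65 104  92  90]
 [103  71  41  40  35  37  33  53  95  87  84]
 [ 90  56  37  39  34  37  32  44  80  84  80]
 [ 71  43  35  36  37  36  33  40  66  82  87]
 [ 59  37  36  36  41  33  35  38  51  79  94]
 [ 60  36  34  37  40  36  34  35  46  76 104]
 [ 63  37  37  37  39  34  35  38  40  74 103]
 [ 65  39  36  38  37  35  39  35  41  73 104]
 [ 69  40  37  39  38  34  37  36  44  71 101]
 [ 74  36  37  38  36  32  37  39  44  74 103]
 [ 82  40  36  35  35  34  36  41  48  80 106]
 [ 91  44  35  37  35  34  34  37  56  85 109]
 [ 99  50  36  38  33  31  37  43  65  89 109]
 [103  54  35  36  33  35  40  53  74  93 110]
 [108  68  36  36  32  37  
[... 562 characters left out ...]
 70  67  63  73  69  68  70 145 197]
 [197 197 188 120  72  72  74  74  65  68  68  68 140 198]
 [197 195 190 125  71  71  70  69  68  66  72  68 131 192]
 [195 181 169 103  78  71  69  70  69  66  68  67 126 191]
 [190 174 174 110  73  73  71  73  67  73  71  80 158 193]
 [182 176 173 132  81  69  75  70  67  68  77 152 191 194]
 [146 124 126 116 100  85  77  81  80  81  93 176 196 195]
 [144  91  94  90  99  95  89  91  87  90 103 182 197 197]
 [151  94  96  90 139 160 109  88  90  98 153 194 196 196]
 [164  91  91  93 148 194 170 100  88 127 190 196 198 196]
 [177  94  95  92 145 196 190 130  93 148 191 197 198 197]]
[0.58614785 0.18623151 0.09      ] [ 0.53890015 -0.05123916  0.09      ]
```

```bash
cat > run.py <<'E'
from fit import *
from scipy.optimize import differential_evolution
for n,th in(("top",70),("scene",95)):
    g=cv2.GaussianBlur(cv2.imread(f"pics/{n}0.png").max(2),(3,3),.6)
    res=[];pts=[]
    for k in range(4):
        ca=np.array([.563,.068])+.1*np.array([np.cos(np.radians(33+90*k)),np.sin(np.radians(33+90*k))])
        uv=proj(n,[[*ca,.185]])[0];o=np.round(uv).astype(int)-25
        M=cv2.resize(g[o[1]:o[1]+50,o[0]:o[0]+50],None,fx=U,fy=U,interpolation=cv2.INTER_CUBIC)<th
        def cost(p):
            m=knob(n,ca+p[:2],p[2],o,M.shape)>0
            D=np.zeros(M.shape,np.uint8)
            return (m&~M).sum()+(M&~m&W).sum()
        # only count dark pixels near the knob
        W=cv2.dilate(knob(n,ca,0,o,M.shape)|knob(n,ca,1.57,o,M.shape),np.ones((5*U,5*U)))>0
        if n=="scene":
            zc=proj(n,[[*ca,.166]])[0]-o; W[int((zc[1]+1)*U):]=False
        r=differential_evolution(cost,[(-.015,.015),(-.015,.015),(0,np.pi)],seed=1,maxiter=60,popsize=12)
        print(n,k,(ca+r.x[:2]).round(4),np.degrees(r.x[2]).round(1),int(r.fun),int((M&W).sum()))
        pts.append(ca+r.x[:2])
    p=np.array(pts);print("centre",p.mean(0).round(4),"r",np.linalg.norm(p-p.mean(0),axis=1).round(4),
     "yaw",[(np.degrees(np.arctan2(*(q-p.mean(0))[::-1]))-90*k).round(1)%360 for k,q in enumerate(p)])
E
python3 run.py
```

```text
top 0 [0.6471 0.1233] 167.8 852 10811
top 1 [0.5098 0.1516] 63.4 1409 11905
top 2 [0.482  0.0131] 173.3 1076 10972
top 3 [ 0.6197 -0.0151] 89.5 1092 10624
centre [0.5646 0.0682] r [0.0992 0.0998 0.0993 0.0999] yaw [np.float64(33.8), np.float64(33.3), np.float64(33.69999999999999), np.float64(33.39999999999998)]
scene 0 [0.6508 0.1188] 149.4 2072 10472
scene 1 [0.5128 0.1482] 82.4 1205 11022
scene 2 [0.4858 0.0086] 161.6 1946 9861
scene 3 [ 0.6113 -0.0064] 38.5 3784 17610
centre [0.5651 0.0673] r [0.0999 0.0963 0.0987 0.0869] yaw [np.float64(31.0), np.float64(32.9), np.float64(36.5), np.float64(32.0)]
```

```bash
cat > run2.py <<'E'
from fit import *
c0=np.array([.5646,.0682]);yaw=33.5
for n,th in(("top",70),("scene",83)):
    g=cv2.GaussianBlur(cv2.imread(f"pics/{n}0.png").max(2),(3,3),.6); tiles=[]
    for k in range(4):
        a0=np.radians(yaw+90*k); ca=c0+.1*np.array([np.cos(a0),np.sin(a0)])
        uv=proj(n,[[*ca,.185]])[0];o=np.round(uv).astype(int)-25
        I=cv2.resize(g[o[1]:o[1]+50,o[0]:o[0]+50],None,fx=U,fy=U,interpolation=cv2.INTER_CUBIC);M=I<th
        W=cv2.dilate(knob(n,ca,0,o,M.shape)|knob(n,ca,1.57,o,M.shape),np.ones((3*U,3*U)))>0
        if n=="scene": W[int((proj(n,[[*ca,.172]])[0]-o)[1]*U):]=False
        if n=="scene" and k==3 : pass
        best=[]
        for A in range(0,180,3):
            m=knob(n,ca,np.radians(A),o,M.shape)>0
            b=min(((( np.roll(m,(dy,dx),(0,1)))^M)&W).sum() for dy in range(-9,10,3) for dx in range(-9,10,3))
            best.append((int(b),A))
        A=min(best)[1]; print(n,k,ca.round(4),sorted(best)[:7])
        v=cv2.cvtColor(cv2.convertScaleAbs(I,alpha=2 if n=="top" else 1.3),cv2.COLOR_GRAY2BGR)
        cs,_=cv2.findContours(knob(n,ca,np.radians(A),o,M.shape),0,1);cv2.drawContours(v,cs,-1,(0,0,255),1)
        tiles.append(cv2.resize(v,(200,200)))
    globals()["R"+n]=np.hstack(tiles)
cv2.imwrite("pics/ov.png",np.vstack([Rtop,Rscene]))
E
python3 run2.py
```

```text
top 0 [0.648  0.1234] [(860, 168), (864, 165), (929, 171), (968, 162), (1095, 174), (1118, 159), (1266, 177)]
top 1 [0.5094 0.1516] [(1257, 60), (1279, 63), (1351, 57), (1380, 66), (1495, 54), (1512, 69), (1657, 72)]
top 2 [0.4812 0.013 ] [(1059, 174), (1078, 171), (1090, 177), (1167, 168), (1209, 0), (1319, 165), (1374, 3)]
top 3 [ 0.6198 -0.0152] [(1141, 90), (1197, 93), (1201, 87), (1303, 96), (1314, 84), (1428, 81), (1443, 99)]
scene 0 [0.648  0.1234] [(1116, 147), (1318, 150), (1355, 144), (1612, 153), (1688, 141), (1943, 156), (2054, 138)]
scene 1 [0.5094 0.1516] [(958, 87), (1034, 84), (1118, 90), (1120, 81), (1229, 78), (1351, 75), (1408, 93)]
scene 2 [0.4812 0.013 ] [(1136, 159), (1282, 162), (1321, 156), (1605, 165), (1625, 153), (1997, 168), (1998, 150)]
scene 3 [ 0.6198 -0.0152] [(4132, 99), (4197, 102), (4225, 96), (4384, 105), (4385, 93), (4515, 156), (4543, 159)]
```

View pics/ov.png

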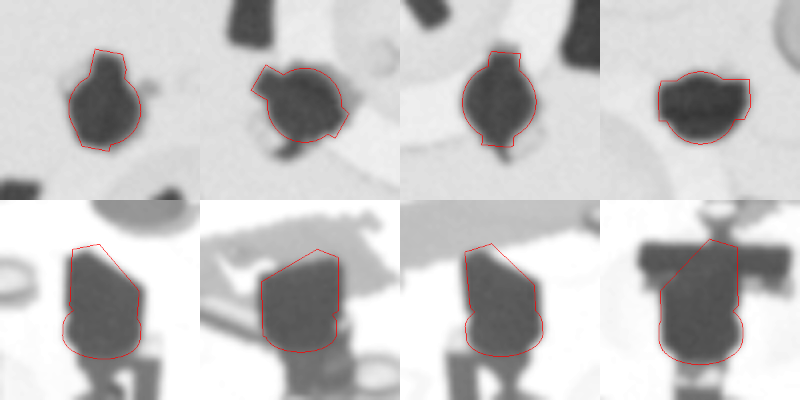

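Run:
```python
from fit import *
c0=np.array([.5646,.0682]);yaw=33.5
rows=[]
for n,lo,hi in(("top",25,65),("scene",55,100)):
    a=np.mean([optics.get_image(n).astype(np.float32)[:,:,::-1] for _ in range(10)],0); np.save(f"pics/{n}avg.npy",a)
    tl=[]
    for k in range(4):
        a0=np.radians(yaw+90*k); ca=c0+.1*np.array([np.cos(a0),np.sin(a0)])
        o=np.round(proj(n,[[*ca,.185]])[0]).astype(int)-16
        if n=="scene":o[1]+=2
        t=cv2.resize(a[o[1]:o[1]+32,o[0]:o[0]+32],(200,200),interpolation=cv2.INTER_CUBIC)
        t=np.clip((t-lo)/(hi-lo)*255,0,255).astype(np.uint8);tl.append(t)
    rows.append(np.hstack(tl))
cv2.imwrite("pics/det.png",np.vstack(rows))
```

```text
(no output)
```

View pics/det.png

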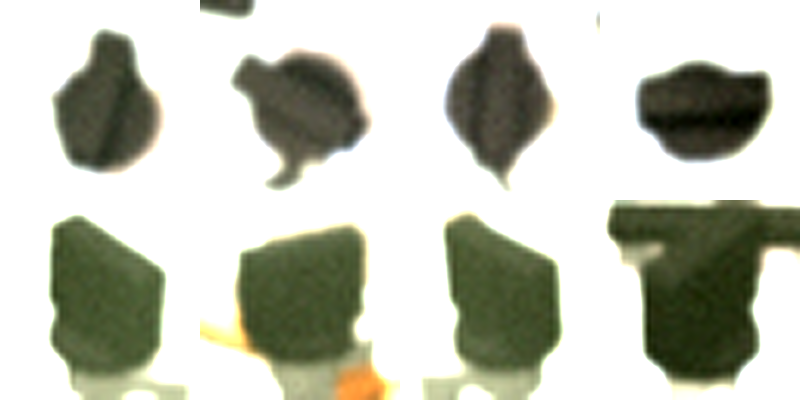

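```bash
cat > plan.py <<'E'
import sys,numpy as np
from rig import env
c0=np.array([.5646,.0682]); A={0:167.,1:61.,2:173.5,3:90.5}
def go(k,turn=0.,z=.176):
    s=env.observe();R=s["tool_rot"];p=s["position"]
    a=np.radians(33.5+90*k);t=np.r_[c0+.1*np.array([np.cos(a),np.sin(a)]),z]
    yaw=np.degrees(np.arctan2(R[1,0],R[0,0])); ty=A[k]-turn
    d=(yaw-ty+180)%360-180
    c,sn=np.cos(np.radians(ty)),np.sin(np.radians(ty))
    Rt=np.array([[c,sn,0],[sn,-c,0],[0,0,-1]])
    print("pos",p.round(4),"yaw %.1f"%yaw,"roll units %.2f"%(d/5),"then shift units",(Rt.T@(t-p)/.04).round(2),"q6 %.0f"%s["q"][5],"t",s["time_s"])
if __name__=="__main__": go(int(sys.argv[1]),*map(float,sys.argv[2:]))
E
python3 plan.py 1
R='{"linear":[0,0,0],"roll":1}'
python3 -m jog '[{"linear":[0,0,-1],"roll":1},{"linear":[0,0,0],"roll":1},{"linear":[0,0,0],"roll":1},{"linear":[0,0,0],"roll":1},{"linear":[0,0,0],"roll":1},{"linear":[0,0,0],"roll":1},{"linear":[0,0,0],"roll":1},{"linear":[0,0,0],"roll":1},{"linear":[0,0,0],"roll":1},{"linear":[0,0,0],"roll":1}]' 1 100
python3 plan.py 1
```

```text
pos [0.2044 0.5106 0.1914] yaw 158.2 roll units 19.44 then shift units [-4.15 11.02  0.39] q6 -12 t 1.1
time_s: 1.93
position: [0.2044, 0.5106, 0.2314]
tool_rot: [[-0.308, 0.951, 0.0], [0.951, 0.308, -0.0], [-0.0, -0.0, -1.0]]
ft_force: [-0.8, -0.7, -0.3]
grip_width: 0.0851
gripper_force: 0.0
pos [0.2044 0.5106 0.2314] yaw 107.9 roll units 9.39 then shift units [-4.15 11.02  1.39] q6 38 t 1.9333
```

```bash
python3 -m jog '[{"linear":[0,0,0],"roll":1},{"linear":[0,0,0],"roll":1},{"linear":[0,0,0],"roll":1},{"linear":[0,0,0],"roll":1},{"linear":[0,0,0],"roll":1},{"linear":[0,0,0],"roll":1},{"linear":[0,0,0],"roll":1},{"linear":[0,0,0],"roll":1},{"linear":[0,0,0],"roll":1},{"linear":[0,0,0],"roll":0.4}]' >/dev/null
python3 -m jog '[{"linear":[-0.38,1,0],"roll":0},{"linear":[-0.38,1,0],"roll":0},{"linear":[-0.38,1,0],"roll":0},{"linear":[-0.38,1,0],"roll":0},{"linear":[-0.38,1,0],"roll":0},{"linear":[-0.38,1,0],"roll":0},{"linear":[-0.38,1,0],"roll":0},{"linear":[-0.38,1,0],"roll":0},{"linear":[-0.38,1,0],"roll":0},{"linear":[-0.38,1,0],"roll":0},{"linear":[-0.35,1,0],"roll":0},{"linear":[0,0,0],"roll":0}]'
python3 plan.py 1
```

```text
time_s: 3.77
position: [0.506, 0.157, 0.2307]
tool_rot: [[0.487, 0.873, 0.001], [0.873, -0.487, -0.002], [-0.001, 0.001, -1.0]]
ft_force: [-0.1, 0.3, -1.1]
grip_width: 0.0859
gripper_force: 0.0
pos [0.506  0.157  0.2307] yaw 60.8 roll units -0.03 then shift units [-0.08  0.14  1.37] q6 34 t 3.7667
```

```bash
python3 -m jog '[{"linear":[-0.08,0.14,0.4],"roll":0},{"linear":[0,0,0.5],"roll":0},{"linear":[0,0,0.47],"roll":0},{"linear":[0,0,0],"roll":0},{"linear":[0,0,0],"roll":0}]'
python3 plan.py 1
python3 -m jog '[{"linear":[0,0,0],"roll":0},{"linear":[0,0,0],"roll":0},{"linear":[0,0,0],"roll":0},{"linear":[0,0,0],"roll":0},{"linear":[0,0,0],"roll":0},{"linear":[0,0,0],"roll":0},{"linear":[0,0,0],"roll":0},{"linear":[0,0,0],"roll":0}]' -1 100
python3 -c "
from rig import env;s=env.observe();print(s['wrist_torque'],s['ft_force'],s['qvel'])"
python3 plan.py 1
```

```text
time_s: 4.18
position: [0.5053, 0.1567, 0.1766]
tool_rot: [[0.482, 0.876, -0.001], [0.876, -0.482, -0.0], [-0.001, -0.001, -1.0]]
ft_force: [0.2, -0.2, 0.8]
grip_width: 0.0852
gripper_force: 0.0
pos [0.5053 0.1567 0.1766] yaw 61.2 roll units 0.04 then shift units [-0.06  0.15  0.01] q6 33 t 4.1833
time_s: 4.85
position: [0.5055, 0.1567, 0.1767]
tool_rot: [[0.482, 0.876, 0.0], [0.876, -0.482, 0.0], [0.0, 0.0, -1.0]]
ft_force: [-0.7, 0.3, -0.5]
grip_width: -0.0001
gripper_force: 0.0
[ 0.04499641 -0.00743094  0.02479554] [-0.66003812  0.27391836 -0.50526432] [-0.01854104  0.10888101  0.02389901 -0.01189909 -0.08514023  0.1519843 ]
pos [0.5055 0.1567 0.1767] yaw 61.2 roll units 0.04 then shift units [-0.06  0.15  0.02] q6 33 t 4.85
```

Run:
```python
from fit import *
a=optics.get_image("top")[:,:,::-1][150:290,180:340]
b=optics.get_image("scene")[:,:,::-1][100:290,190:380]
a=cv2.convertScaleAbs(cv2.resize(a,(400,350),interpolation=cv2.INTER_CUBIC),alpha=2.2);b=cv2.resize(b,(400,400),interpolation=cv2.INTER_CUBIC)
cv2.imwrite("pics/g1.png",np.hstack([np.vstack([a,np.zeros((50,400,3),np.uint8)]),b]))
print(proj("top",[[.5055,.1567,.1767]]),proj("scene",[[.5055,.1567,.1767]]))
```

```text
[[230.0142777  253.21556743]] [[280.67913412 172.47376111]]
```

View pics/g1.png

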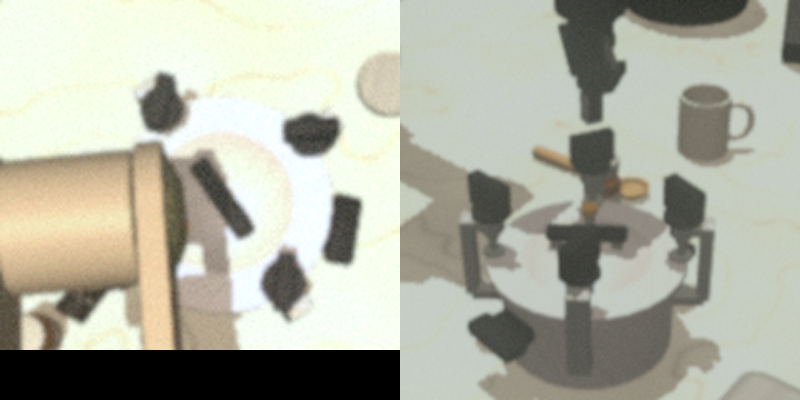

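Run:
```python
from fit import *
from rig import env
s=env.observe();print(s["q"].round(2),s["position"],s["tool_rot"].round(3),s["time_s"])
for n in C:print(n,proj(n,[[.2042,.5104,.191],[.2042+.0372*1.1,.5104+.0928*.43,.191],[.2042-.0372*.43,.5104-.0928*.43,.191]]).round(1))
```

```text
[ 4.39 20.38 79.13  0.   80.49 33.21] [0.50550481 0.15664056 0.17660305] [[ 0.482  0.876 -0.   ]
 [ 0.876 -0.482  0.   ]
 [-0.    -0.    -1.   ]] 4.95
scene [[271.8  94.3]
 [289.7  93.3]
 [259.9  97. ]]
top [[ 60.3 399.8]
 [ 42.9 379.5]
 [ 78.9 407.5]]
```

Run:
```python
from fit import *
print(proj("scene",[[0,0,0],[0.56,0.07,0.0]]),proj("top",[[0,0,0]]))
for z in(.1767,.2,.22,.23):print(ray("scene",(281,157),z))
for z in(.19,.2,.22,.24):print(ray("scene",(272,76),z))
```

```text
[[109.87040782 195.29385538]
 [277.65335893 257.76059894]] [[300.65007819 462.55962446]]
[0.46028951 0.21809201 0.1767    ]
[0.48640555 0.1836299  0.2       ]
[0.50882275 0.15404868 0.22      ]
[0.52003135 0.13925808 0.23      ]
[0.09724692 0.64916609 0.19      ]
[0.11552882 0.62593982 0.2       ]
[0.15209262 0.57948728 0.22      ]
[0.18865642 0.53303474 0.24      ]
```

```bash
python3 -m jog '[{"linear":[0,0,-0.5],"roll":0},{"linear":[-0.06,0.15,0],"roll":0},{"linear":[0,0,0],"roll":0},{"linear":[0,0,0],"roll":0},{"linear":[0,0,0],"roll":0}]' 0.2 | head -2
python3 plan.py 1
python3 - <<'E'
from fit import *
a=optics.get_image("scene")[:,:,::-1][40:190,200:360]
cv2.imwrite("pics/g2.png",cv2.resize(a,(800,750),interpolation=cv2.INTER_CUBIC)[:600])
E
```

```text
time_s: 5.37
position: [0.5093, 0.1515, 0.1958]
pos [0.5093 0.1515 0.1958] yaw 61.2 roll units 0.03 then shift units [0.  0.  0.5] q6 33 t 5.3667
```

View pics/g2.png

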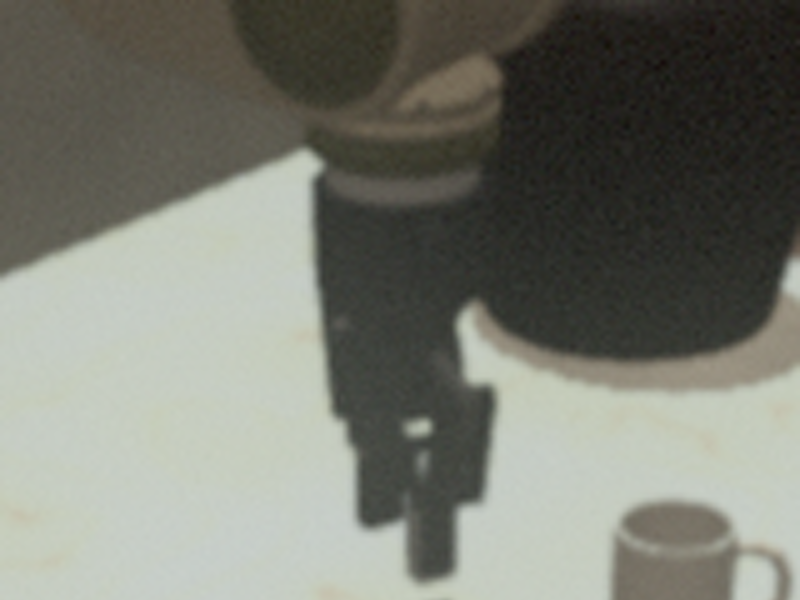

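Run:
```python
from fit import *
from rig import env
s=env.observe();print(s["grip_width"],env.hold_point_z)
for z in(.195,.21,.22,.23,.24,.25):print(z,proj("scene",[[.5093,.1515,z],[.5093+.028*.876,.1515-.028*.482,z],[.5093-.028*.876,.1515+.028*.482,z]]).round(1).tolist())
print(proj("scene",[[.5093,.1515,.206]]))
```

```text
0.05114000421980289 0.0187
0.195 [[280.6, 167.0], [285.6, 172.6], [275.7, 161.7]]
0.21 [[280.5, 161.3], [285.6, 166.8], [275.6, 156.1]]
0.22 [[280.5, 157.5], [285.6, 162.9], [275.6, 152.3]]
0.23 [[280.5, 153.6], [285.6, 159.0], [275.5, 148.4]]
0.24 [[280.4, 149.7], [285.6, 155.0], [275.5, 144.5]]
0.25 [[280.4, 145.7], [285.6, 150.9], [275.4, 140.6]]
[[280.54486958 162.86867127]]
```

```bash
python3 -m jog '[{"linear":[0,0,0.4],"roll":0},{"linear":[0,0,0.4],"roll":0},{"linear":[0,0,0.3],"roll":0},{"linear":[0,0,0.2],"roll":0},{"linear":[0,0,0],"roll":0}]' | grep -v rot
python3 -m jog '[{"linear":[0,0,0.1],"roll":0},{"linear":[0,0,0],"roll":0}]' | grep -v rot
python3 plan.py 1
python3 - <<'E'
from fit import *
a=optics.get_image("scene")[:,:,::-1][80:220,210:370]
cv2.imwrite("pics/g3.png",cv2.resize(a,(640,560),interpolation=cv2.INTER_CUBIC))
E
```

```text
time_s: 5.83
position: [0.5087, 0.1516, 0.1428]
ft_force: [-0.1, 0.3, -1.1]
grip_width: 0.0514
gripper_force: 0.0
time_s: 6.0
position: [0.5097, 0.1517, 0.1406]
ft_force: [-0.1, 0.3, 0.7]
grip_width: 0.0515
gripper_force: 0.0
pos [0.5097 0.1517 0.1406] yaw 61.2 roll units 0.04 then shift units [-0.01 -0.   -0.89] q6 33 t 6.0
```

View pics/g3.png

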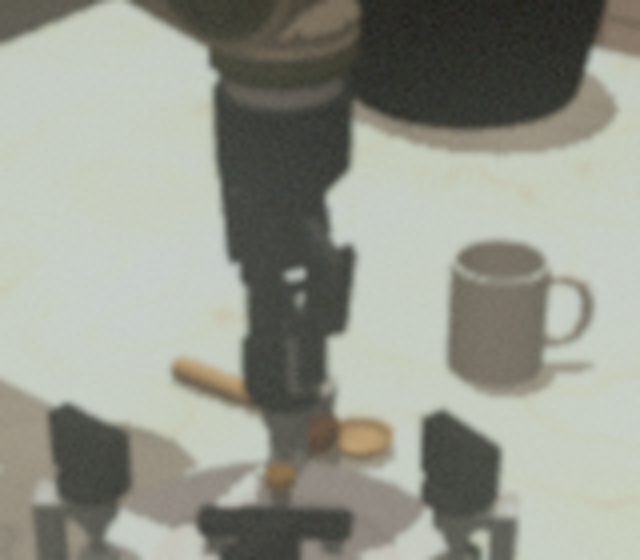

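```bash
cat > st.py <<'E'
from rig import env;import numpy as np
s=env.observe();R=s["tool_rot"];print("t %.2f"%s["time_s"],"Tz %.3f"%s["wrist_torque"][2],"F",s["ft_force"].round(1),"w %.4f g %.0f"%(s["grip_width"],s["gripper_force"]),"p",s["position"].round(4),"yaw %.2f q6 %.0f"%(np.degrees(np.arctan2(R[1,0],R[0,0])),s["q"][5]))
E
python3 -m jog '[{"linear":[0,0,0],"roll":0},{"linear":[0,0,0],"roll":0},{"linear":[0,0,0],"roll":0},{"linear":[0,0,0],"roll":0},{"linear":[0,0,0],"roll":0}]' -1 100 >/dev/null
python3 st.py
```

```text
t 6.47 Tz -0.487 F [ 1.3 -2.8  5.5] w 0.0139 g 98 p [0.5103 0.1514 0.1414] yaw 61.13 q6 33
```

```bash
python3 -m jog '[{"linear":[0,0,0],"roll":0.4}]' >/dev/null; python3 st.py
python3 -m jog '[{"linear":[0,0,0],"roll":0.4}]' >/dev/null; python3 st.py
python3 -m jog '[{"linear":[0,0,0],"roll":0.5},{"linear":[0,0,0],"roll":0.5},{"linear":[0,0,0],"roll":0.5},{"linear":[0,0,0],"roll":0.5}]' >/dev/null; python3 st.py
python3 -m jog '[{"linear":[0,0,0],"roll":0.5},{"linear":[0,0,0],"roll":0.3}]' >/dev/null; python3 st.py
python3 -m jog '[{"linear":[0,0,0],"roll":0},{"linear":[0,0,0],"roll":0}]' >/dev/null; python3 st.py
```

```text
t 6.55 Tz 0.439 F [ 1.5 -1.9  5.3] w 0.0143 g 98 p [0.5103 0.1514 0.1413] yaw 59.21 q6 35
t 6.63 Tz 0.443 F [ 2.2 -1.7  5.3] w 0.0139 g 98 p [0.5103 0.1514 0.1413] yaw 57.15 q6 37
t 6.97 Tz 0.449 F [ 2.6 -3.   6.3] w 0.0142 g 98 p [0.5104 0.1514 0.1413] yaw 47.12 q6 47
t 7.13 Tz 0.469 F [ 2.  -2.9  4.9] w 0.0143 g 98 p [0.5104 0.1513 0.1413] yaw 43.12 q6 51
t 7.30 Tz 0.138 F [ 2.3 -2.8  5.7] w 0.0143 g 98 p [0.5104 0.1513 0.1414] yaw 43.22 q6 51
```

```bash
sed -i 's/z=.176/z=.141/' plan.py
python3 -m jog '[{"linear":[0,0,0],"roll":0},{"linear":[0,0,0],"roll":0},{"linear":[0,0,0],"roll":0},{"linear":[0,0,-0.6],"roll":0},{"linear":[0,0,-0.6],"roll":0},{"linear":[0,0,0],"roll":-1},{"linear":[0,0,0],"roll":-1},{"linear":[0,0,0],"roll":-1},{"linear":[0,0,0],"roll":-1},{"linear":[0,0,0],"roll":-1}]' 0.2 >/dev/null; python3 st.py; python3 plan.py 3
```

```text
t 8.13 Tz 0.036 F [0.1 0.5 0.8] w 0.0513 g 0 p [0.5093 0.1518 0.1884] yaw 68.45 q6 25
pos [0.5093 0.1518 0.1884] yaw 68.5 roll units -4.41 then shift units [-4.2   2.73  1.18] q6 25 t 8.1333
```

```bash
python3 -m jog '[{"linear":[0,0,0],"roll":-1},{"linear":[0,0,0],"roll":-1},{"linear":[0,0,0],"roll":-1},{"linear":[0,0,0],"roll":-1},{"linear":[0,0,0],"roll":-0.4},{"linear":[-0.84,0.55,0],"roll":0},{"linear":[-0.84,0.55,0],"roll":0},{"linear":[-0.84,0.55,0],"roll":0},{"linear":[-0.84,0.54,0],"roll":0},{"linear":[-0.84,0.54,0],"roll":0},{"linear":[0,0,0],"roll":0},{"linear":[0,0,0],"roll":0}]' >/dev/null
python3 -m jog '[{"linear":[0,0,0],"roll":0}]' >/dev/null; python3 st.py; python3 plan.py 3
```

```text
t 9.22 Tz 0.022 F [-0.4  0.5 -0.1] w 0.0514 g 0 p [ 0.6189 -0.0156  0.1882] yaw 90.18 q6 -13
pos [ 0.6189 -0.0156  0.1882] yaw 90.2 roll units -0.06 then shift units [0.01 0.02 1.18] q6 -13 t 9.2167
```

```bash
python3 -m jog '[{"linear":[0,0.02,0.4],"roll":0},{"linear":[0,0,0.4],"roll":0},{"linear":[0,0,0.38],"roll":0},{"linear":[0,0,0],"roll":0}]' >/dev/null; python3 st.py
python3 -m jog '[{"linear":[0,0,0],"roll":0},{"linear":[0,0,0],"roll":0},{"linear":[0,0,0],"roll":0},{"linear":[0,0,0],"roll":0},{"linear":[0,0,0],"roll":0}]' -1 100 >/dev/null;python3 st.py
python3 -m jog '[{"linear":[0,0,0],"roll":0.4}]' >/dev/null; python3 st.py
```

```text
t 9.55 Tz -0.041 F [-0.2 -0.2  0.4] w 0.0511 g 0 p [ 0.6181 -0.0142  0.1388] yaw 90.29 q6 -13
t 9.97 Tz 0.204 F [-0.4  1.5  6.8] w 0.0140 g 98 p [ 0.6207 -0.0156  0.1431] yaw 90.22 q6 -13
t 10.05 Tz 0.510 F [-1.3  2.4  6.2] w 0.0141 g 98 p [ 0.6207 -0.0156  0.1431] yaw 88.25 q6 -11
```

```bash
python3 -m jog '[{"linear":[0,0,0],"roll":0.5},{"linear":[0,0,0],"roll":0.5},{"linear":[0,0,0],"roll":0.5},{"linear":[0,0,0],"roll":0.5}]' >/dev/null; python3 st.py
python3 -m jog '[{"linear":[0,0,0],"roll":0.5},{"linear":[0,0,0],"roll":0.5}]' >/dev/null; python3 st.py
python3 -m jog '[{"linear":[0,0,0],"roll":0},{"linear":[0,0,0],"roll":0}]' 0.2 >/dev/null; python3 st.py
python3 -m jog '[{"linear":[0,0,0],"roll":0},{"linear":[0,0,-0.6],"roll":0},{"linear":[0,0,-0.6],"roll":0},{"linear":[0,0,0],"roll":-1},{"linear":[0,0,0],"roll":-1},{"linear":[0,0,0],"roll":-1},{"linear":[0,0,0],"roll":-1},{"linear":[0,0,0],"roll":-1},{"linear":[0,0,0],"roll":-1},{"linear":[0,0,0],"roll":-1},{"linear":[0,0,0],"roll":-1},{"linear":[0,0,0],"roll":-1}]' >/dev/null
python3 -m jog '[{"linear":[0,0,0],"roll":-1},{"linear":[0,0,0],"roll":-1},{"linear":[0,0,0],"roll":-1},{"linear":[0,0,0],"roll":-1},{"linear":[0,0,0],"roll":-1},{"linear":[0,0,0],"roll":-1},{"linear":[0,0,0],"roll":-1},{"linear":[0,0,0],"roll":-1},{"linear":[0,0,0],"roll":-1}]' >/dev/null; python3 st.py;python3 plan.py 0
```

```text
t 10.38 Tz 0.495 F [-0.7  2.1  6.8] w 0.0144 g 98 p [ 0.6207 -0.0156  0.1431] yaw 78.12 q6 -0
t 10.55 Tz 0.512 F [-0.6  3.   5.8] w 0.0142 g 98 p [ 0.6207 -0.0156  0.1431] yaw 73.12 q6 5
t 10.72 Tz 0.011 F [-0.1  0.2 -0. ] w 0.0376 g 0 p [ 0.6201 -0.016   0.1417] yaw 73.24 q6 4
t 12.47 Tz 0.014 F [-0.  -0.7 -0.3] w 0.0511 g 0 p [ 0.6201 -0.0161  0.1893] yaw 163.47 q6 -86
pos [ 0.6201 -0.0161  0.1893] yaw 163.5 roll units -0.71 then shift units [0.11 3.56 1.21] q6 -86 t 12.4667
```

```bash
python3 -m jog '[{"linear":[0,0,0],"roll":-0.7},{"linear":[0.03,0.89,0],"roll":0},{"linear":[0.03,0.89,0],"roll":0},{"linear":[0.03,0.89,0],"roll":0},{"linear":[0.02,0.89,0],"roll":0},{"linear":[0,0,0],"roll":0},{"linear":[0,0,0],"roll":0},{"linear":[0,0,0.4],"roll":0},{"linear":[0,0,0.4],"roll":0},{"linear":[0,0,0.38],"roll":0},{"linear":[0,0,0],"roll":0}]' >/dev/null; python3 st.py;python3 plan.py 0
python3 -m jog '[{"linear":[0,0,0],"roll":0},{"linear":[0,0,0],"roll":0},{"linear":[0,0,0],"roll":0},{"linear":[0,0,0],"roll":0},{"linear":[0,0,0],"roll":0}]' -1 100 >/dev/null;python3 st.py
python3 -m jog '[{"linear":[0,0,0],"roll":0.4}]' >/dev/null; python3 st.py
```

```text
t 13.38 Tz -0.013 F [-0.5 -0.1 -0.8] w 0.0513 g 0 p [0.6472 0.1221 0.1391] yaw 166.62 q6 -76
pos [0.6472 0.1221 0.1391] yaw 166.6 roll units -0.08 then shift units [-0.01  0.04 -0.05] q6 -76 t 13.3833
t 13.80 Tz -1.228 F [-2.8 -2.5  6.1] w 0.0142 g 98 p [0.6492 0.1227 0.1439] yaw 166.55 q6 -76
t 13.88 Tz 0.026 F [-2.1 -3.5  6.1] w 0.0140 g 96 p [0.6492 0.1227 0.1439] yaw 164.61 q6 -74
```

```bash
python3 -m jog '[{"linear":[0,0,0],"roll":0.5},{"linear":[0,0,0],"roll":0.5},{"linear":[0,0,0],"roll":0.5},{"linear":[0,0,0],"roll":0.5}]' >/dev/null; python3 st.py
python3 -m jog '[{"linear":[0,0,0],"roll":0.5},{"linear":[0,0,0],"roll":0.5},{"linear":[0,0,0],"roll":0.4}]' >/dev/null; python3 st.py
python3 -m jog '[{"linear":[0,0,0],"roll":0},{"linear":[0,0,0],"roll":0}]' 0.2 >/dev/null; python3 st.py
python3 -m jog '[{"linear":[0,0,0],"roll":0},{"linear":[0,0,-0.6],"roll":0},{"linear":[0,0,-0.6],"roll":0},{"linear":[0,0,0],"roll":-1},{"linear":[0,0,0],"roll":-1},{"linear":[0,0,0],"roll":-1},{"linear":[0,0,0],"roll":-1},{"linear":[0,0,0],"roll":-1},{"linear":[0,0,0],"roll":0},{"linear":[0,0,0],"roll":0}]' >/dev/null; python3 st.py;python3 plan.py 2
```

```text
t 14.22 Tz 0.430 F [-1.7 -4.5  5.4] w 0.0141 g 96 p [0.6492 0.1227 0.1439] yaw 154.61 q6 -64
t 14.47 Tz 0.485 F [-1.2 -5.   6.1] w 0.0140 g 96 p [0.6491 0.1226 0.1439] yaw 147.60 q6 -57
t 14.63 Tz -0.028 F [-0.4  0.2 -0.6] w 0.0375 g 0 p [0.6488 0.1237 0.1426] yaw 147.73 q6 -57
t 15.47 Tz 0.035 F [-0.1 -0.  -0.1] w 0.0513 g 0 p [0.6486 0.1238 0.1902] yaw 172.57 q6 -82
pos [0.6486 0.1238 0.1902] yaw 172.6 roll units -0.19 then shift units [ 3.84 -3.23  1.23] q6 -82 t 15.4667
```

```bash
python3 -m jog '[{"linear":[0.77,-0.65,0],"roll":0},{"linear":[0.77,-0.65,0],"roll":0},{"linear":[0.77,-0.65,0],"roll":0},{"linear":[0.77,-0.64,0],"roll":0},{"linear":[0.77,-0.64,0],"roll":0},{"linear":[0,0,0],"roll":0},{"linear":[0,0,0],"roll":0},{"linear":[0,0,0],"roll":0}]' >/dev/null;python3 plan.py 2
python3 -m jog '[{"linear":[0,0,0.4],"roll":0},{"linear":[0,0,0.4],"roll":0},{"linear":[0,0,0.38],"roll":0},{"linear":[0,0,0],"roll":0}]' >/dev/null; python3 st.py;python3 plan.py 2
python3 -m jog '[{"linear":[0,0,0],"roll":0},{"linear":[0,0,0],"roll":0},{"linear":[0,0,0],"roll":0},{"linear":[0,0,0],"roll":0},{"linear":[0,0,0],"roll":0}]' -1 100 >/dev/null;python3 st.py
python3 -m jog '[{"linear":[0,0,0],"roll":0.4}]' >/dev/null; python3 st.py
```

```text
pos [0.4802 0.0151 0.1907] yaw 172.6 roll units -0.18 then shift units [-0.03 -0.05  1.24] q6 -95 t 16.1333
t 16.47 Tz 0.043 F [-0.7  0.8  0. ] w 0.0511 g 0 p [0.4792 0.0159 0.1405] yaw 172.69 q6 -95
pos [0.4792 0.0159 0.1405] yaw 172.7 roll units -0.16 then shift units [-0.06 -0.07 -0.01] q6 -95 t 16.4667
t 16.88 Tz 0.257 F [ -2.9 -13.1   4.2] w 0.0139 g 98 p [0.4802 0.0127 0.1445] yaw 172.69 q6 -95
t 16.97 Tz 0.394 F [ -3.6 -11.8   3.7] w 0.0136 g 98 p [0.4802 0.0128 0.1445] yaw 170.70 q6 -93
```

```bash
python3 -m jog '[{"linear":[0,-0.06,0],"roll":0.5},{"linear":[0,0,0],"roll":0.5},{"linear":[0,0,0],"roll":0.5},{"linear":[0,0,0],"roll":0.5}]' >/dev/null; python3 st.py
python3 -m jog '[{"linear":[0,0,0],"roll":0.5},{"linear":[0,0,0],"roll":0.5}]' >/dev/null; python3 st.py
```

```text
t 17.30 Tz 0.434 F [1.  2.8 3.3] w 0.0139 g 98 p [0.4803 0.013  0.1445] yaw 160.60 q6 -83
t 17.47 Tz 0.496 F [1.1 4.1 3. ] w 0.0140 g 98 p [0.4804 0.0132 0.1445] yaw 155.61 q6 -78
```

```bash
sed -i 's/^c0=.*/c0=np.array([.5646,.0682]); A={0:147.7,1:43.2,2:155.6,3:73.2}/' plan.py
python3 -m jog '[{"linear":[0,0,0],"roll":0},{"linear":[0,0,0],"roll":0},{"linear":[0,0,0],"roll":0},{"linear":[0,0,-0.6],"roll":0},{"linear":[0,0,-0.6],"roll":0},{"linear":[0,0,0],"roll":1},{"linear":[0,0,0],"roll":1},{"linear":[0,0,0],"roll":1},{"linear":[0,0,0],"roll":1},{"linear":[0,0,0],"roll":1},{"linear":[0,0,0],"roll":1},{"linear":[0,0,0],"roll":1}]' 0.2 >/dev/null; python3 st.py
python3 -m jog '[{"linear":[0,0,0],"roll":1},{"linear":[0,0,0],"roll":1},{"linear":[0,0,0],"roll":1},{"linear":[0,0,0],"roll":1},{"linear":[0,0,0],"roll":1},{"linear":[0,0,0],"roll":1},{"linear":[0,0,0],"roll":1},{"linear":[0,0,0],"roll":1},{"linear":[0,0,0],"roll":1},{"linear":[0,0,0],"roll":1},{"linear":[0,0,0],"roll":1},{"linear":[0,0,0],"roll":1}]' >/dev/null
python3 -m jog '[{"linear":[0,0,0],"roll":1},{"linear":[0,0,0],"roll":1},{"linear":[0,0,0],"roll":1},{"linear":[0,0,0],"roll":0.5},{"linear":[0,0,0],"roll":0},{"linear":[0,0,0],"roll":0}]' >/dev/null; python3 plan.py 1
```

```text
t 18.47 Tz 0.001 F [ 0.3  0.4 -0.9] w 0.0515 g 0 p [0.479  0.0126 0.1912] yaw 120.48 q6 -43
pos [0.4791 0.0126 0.1911] yaw 43.3 roll units 0.02 then shift units [ 2.93 -2.01  1.25] q6 34 t 19.9667
```

```bash
python3 -m jog '[{"linear":[0.73,-0.5,0],"roll":0},{"linear":[0.73,-0.5,0],"roll":0},{"linear":[0.73,-0.5,0],"roll":0},{"linear":[0.74,-0.51,0],"roll":0},{"linear":[0,0,0],"roll":0},{"linear":[0,0,0],"roll":0},{"linear":[0,0,0.4],"roll":0},{"linear":[0,0,0.4],"roll":0},{"linear":[0,0,0.35],"roll":0},{"linear":[0,0,0],"roll":0},{"linear":[0,0,0],"roll":0}]' >/dev/null; python3 st.py;python3 plan.py 1
python3 -m jog '[{"linear":[0,0,0],"roll":0},{"linear":[0,0,0],"roll":0},{"linear":[0,0,0],"roll":0},{"linear":[0,0,0],"roll":0},{"linear":[0,0,0],"roll":0}]' -1 100 >/dev/null;python3 st.py
python3 -m jog '[{"linear":[0,0,0],"roll":0.4},{"linear":[0,0,0],"roll":0.4}]' >/dev/null; python3 st.py
python3 -m jog '[{"linear":[0,0,0],"roll":0.4}]' >/dev/null; python3 st.py
```

```text
t 20.88 Tz -0.011 F [0.6 0.2 1.2] w 0.0514 g 0 p [0.5093 0.1506 0.1451] yaw 43.16 q6 51
pos [0.5093 0.1506 0.1451] yaw 43.2 roll units -0.01 then shift units [ 0.02 -0.02  0.1 ] q6 51 t 20.8833
t 21.30 Tz -0.084 F [-0.3 -2.9  7.2] w 0.0137 g 98 p [0.5102 0.1511 0.1462] yaw 43.17 q6 51
t 21.47 Tz 0.487 F [-0.2 -2.9  6.7] w 0.0139 g 98 p [0.5102 0.1511 0.1463] yaw 39.15 q6 55
t 21.55 Tz 0.471 F [-0.4 -3.3  6.2] w 0.0140 g 98 p [0.5102 0.1511 0.1463] yaw 37.14 q6 57
```

```bash
python3 -m jog '[{"linear":[0,0,0],"roll":0.4}]' >/dev/null; python3 st.py
python3 -m jog '[{"linear":[0,0,0],"roll":0.4}]' >/dev/null; python3 st.py
python3 -m jog '[{"linear":[0,0,0],"roll":0.3}]' >/dev/null; python3 st.py
```

```text
t 21.63 Tz 0.415 F [ 0.2 -3.1  6. ] w 0.0137 g 98 p [0.5102 0.1511 0.1463] yaw 35.14 q6 59
t 21.72 Tz 0.504 F [-0.7 -2.7  5.7] w 0.0135 g 98 p [0.5102 0.1511 0.1463] yaw 33.14 q6 61
t 21.80 Tz 0.478 F [-0.1 -3.2  7.7] w 0.0139 g 98 p [0.5102 0.1511 0.1463] yaw 31.64 q6 62
```

```bash
python3 -m jog '[{"linear":[0,0,0],"roll":0},{"linear":[0,0,0],"roll":0},{"linear":[0,0,0],"roll":0},{"linear":[0,0,-0.6],"roll":0},{"linear":[0,0,-0.55],"roll":0},{"linear":[0,0,0],"roll":-1},{"linear":[0,0,0],"roll":-1},{"linear":[0,0,0],"roll":-1},{"linear":[0,0,0],"roll":-1},{"linear":[0,0,0],"roll":-1}]' 0.2 >/dev/null
python3 -m jog '[{"linear":[0,0,0],"roll":-1},{"linear":[0,0,0],"roll":-1},{"linear":[0,0,0],"roll":-1},{"linear":[0,0,0],"roll":-0.3},{"linear":[0,0,0],"roll":0},{"linear":[0,0,0],"roll":0}]' >/dev/null; python3 plan.py 3
```

```text
pos [0.5094 0.1516 0.1909] yaw 73.1 roll units -0.01 then shift units [-3.19  3.85  1.25] q6 21 t 23.1333
```

```bash
python3 -m jog '[{"linear":[-0.64,0.77,0],"roll":0},{"linear":[-0.64,0.77,0],"roll":0},{"linear":[-0.64,0.77,0],"roll":0},{"linear":[-0.64,0.77,0],"roll":0},{"linear":[-0.63,0.77,0],"roll":0},{"linear":[0,0,0],"roll":0},{"linear":[0,0,0],"roll":0},{"linear":[0,0,0.4],"roll":0},{"linear":[0,0,0.4],"roll":0},{"linear":[0,0,0.35],"roll":0},{"linear":[0,0,0],"roll":0},{"linear":[0,0,0],"roll":0}]' >/dev/null; python3 plan.py 3
python3 -m jog '[{"linear":[0,0,0],"roll":0},{"linear":[0,0,0],"roll":0},{"linear":[0,0,0],"roll":0},{"linear":[0,0,0],"roll":0},{"linear":[0,0,0],"roll":0}]' -1 100 >/dev/null;python3 st.py
python3 -m jog '[{"linear":[0,0,0],"roll":0.4},{"linear":[0,0,0],"roll":0.4}]' >/dev/null; python3 st.py
python3 -m jog '[{"linear":[0,0,0],"roll":0.4}]' >/dev/null; python3 st.py
python3 -m jog '[{"linear":[0,0,0],"roll":0.4}]' >/dev/null; python3 st.py
```

```text
pos [ 0.6195 -0.0142  0.1452] yaw 73.2 roll units 0.00 then shift units [-0.02  0.01  0.1 ] q6 5 t 24.1333
t 24.55 Tz 0.430 F [0.1 0.4 5.5] w 0.0141 g 99 p [ 0.6208 -0.0152  0.1464] yaw 73.22 q6 4
t 24.72 Tz 0.473 F [1.7 0.1 5.9] w 0.0141 g 99 p [ 0.6208 -0.0152  0.1464] yaw 69.13 q6 9
t 24.80 Tz 0.480 F [1.8 0.5 6.1] w 0.0140 g 99 p [ 0.6209 -0.0152  0.1464] yaw 67.13 q6 11
t 24.88 Tz 0.514 F [ 1.6 -0.2  6.5] w 0.0136 g 99 p [ 0.6209 -0.0152  0.1465] yaw 65.13 q6 13
```

```bash
python3 -m jog '[{"linear":[0,0,0],"roll":0.4}]' >/dev/null; python3 st.py
python3 -m jog '[{"linear":[0,0,0],"roll":0.3}]' >/dev/null; python3 st.py
python3 -m jog '[{"linear":[0,0,0],"roll":0},{"linear":[0,0,0],"roll":0},{"linear":[0,0,0],"roll":0},{"linear":[0,0,-0.6],"roll":0},{"linear":[0,0,-0.55],"roll":0},{"linear":[0,0,0],"roll":-1},{"linear":[0,0,0],"roll":-1},{"linear":[0,0,0],"roll":-1},{"linear":[0,0,0],"roll":-1},{"linear":[0,0,0],"roll":-1},{"linear":[0,0,0],"roll":-1}]' 0.2 >/dev/null
python3 -m jog '[{"linear":[0,0,0],"roll":-1},{"linear":[0,0,0],"roll":-1},{"linear":[0,0,0],"roll":-1},{"linear":[0,0,0],"roll":-1},{"linear":[0,0,0],"roll":-1},{"linear":[0,0,0],"roll":-1},{"linear":[0,0,0],"roll":-1},{"linear":[0,0,0],"roll":-1},{"linear":[0,0,0],"roll":-1},{"linear":[0,0,0],"roll":-1},{"linear":[0,0,0],"roll":-1},{"linear":[0,0,0],"roll":0}]' >/dev/null; python3 plan.py 0
```

```text
t 24.97 Tz 0.529 F [ 1.4 -0.   6. ] w 0.0137 g 99 p [ 0.6209 -0.0152  0.1464] yaw 63.12 q6 15
t 25.05 Tz 0.487 F [1.3 1.4 5.4] w 0.0135 g 99 p [ 0.6209 -0.0152  0.1464] yaw 61.63 q6 16
pos [ 0.6198 -0.0152  0.1908] yaw 146.9 roll units -0.17 then shift units [1.26 3.31 1.25] q6 -69 t 26.9667
```

```bash
python3 -m jog '[{"linear":[0,0,0],"roll":-0.2},{"linear":[0.31,0.83,0],"roll":0},{"linear":[0.32,0.83,0],"roll":0},{"linear":[0.31,0.83,0],"roll":0},{"linear":[0.32,0.82,0],"roll":0},{"linear":[0,0,0],"roll":0},{"linear":[0,0,0],"roll":0},{"linear":[0,0,0.4],"roll":0},{"linear":[0,0,0.4],"roll":0},{"linear":[0,0,0.35],"roll":0},{"linear":[0,0,0],"roll":0},{"linear":[0,0,0],"roll":0}]' >/dev/null; python3 plan.py 0
python3 -m jog '[{"linear":[0,0,0],"roll":0},{"linear":[0,0,0],"roll":0},{"linear":[0,0,0],"roll":0},{"linear":[0,0,0],"roll":0},{"linear":[0,0,0],"roll":0}]' -1 100 >/dev/null;python3 st.py
python3 -m jog '[{"linear":[0,0,0],"roll":0.4},{"linear":[0,0,0],"roll":0.4}]' >/dev/null; python3 st.py
python3 -m jog '[{"linear":[0,0,0],"roll":0.4}]' >/dev/null; python3 st.py
python3 -m jog '[{"linear":[0,0,0],"roll":0.4}]' >/dev/null; python3 st.py
python3 -m jog '[{"linear":[0,0,0],"roll":0.4}]' >/dev/null; python3 st.py
```

```text
pos [0.648  0.1225 0.1449] yaw 147.6 roll units -0.03 then shift units [0.01 0.02 0.1 ] q6 -57 t 27.9667
t 28.38 Tz -0.400 F [-3.1 -2.3  5.1] w 0.0143 g 99 p [0.6484 0.1231 0.1465] yaw 147.63 q6 -57
t 28.55 Tz 0.435 F [-1.3 -3.3  6.4] w 0.0139 g 98 p [0.6484 0.1231 0.1465] yaw 143.62 q6 -53
t 28.63 Tz 0.424 F [-3.4 -2.9  6.6] w 0.0136 g 98 p [0.6484 0.1231 0.1465] yaw 141.61 q6 -51
t 28.72 Tz 0.398 F [-3.  -3.3  5.9] w 0.0136 g 98 p [0.6484 0.1231 0.1464] yaw 139.61 q6 -49
t 28.80 Tz 0.429 F [-1.8 -2.4  4.5] w 0.0138 g 98 p [0.6484 0.1231 0.1464] yaw 137.61 q6 -47
```

```bash
python3 -m jog '[{"linear":[0,0,0],"roll":0.3}]' >/dev/null; python3 st.py
python3 -m jog '[{"linear":[0,0,0],"roll":0},{"linear":[0,0,0],"roll":0},{"linear":[0,0,0],"roll":0},{"linear":[0,0,-0.6],"roll":0},{"linear":[0,0,-0.55],"roll":0},{"linear":[0,0,0],"roll":-1},{"linear":[0,0,0],"roll":-1},{"linear":[0,0,0],"roll":-1},{"linear":[0,0,0],"roll":-0.9},{"linear":[0,0,0],"roll":0},{"linear":[0,0,0],"roll":0}]' 0.2 >/dev/null; python3 plan.py 2
```

```text
t 28.88 Tz 0.431 F [-2.3 -3.2  6.2] w 0.0140 g 98 p [0.6485 0.1232 0.1464] yaw 136.11 q6 -46
pos [0.6482 0.1237 0.1909] yaw 155.6 roll units -0.01 then shift units [ 2.66 -4.25  1.25] q6 -65 t 29.8
```

```bash
python3 -m jog '[{"linear":[0.53,-0.85,0],"roll":0},{"linear":[0.53,-0.85,0],"roll":0},{"linear":[0.54,-0.85,0],"roll":0},{"linear":[0.53,-0.85,0],"roll":0},{"linear":[0.53,-0.85,0],"roll":0},{"linear":[0,0,0],"roll":0},{"linear":[0,0,0],"roll":0},{"linear":[0,0,0.4],"roll":0},{"linear":[0,0,0.4],"roll":0},{"linear":[0,0,0.35],"roll":0},{"linear":[0,0,0],"roll":0},{"linear":[0,0,0],"roll":0}]' >/dev/null; python3 plan.py 2
python3 -m jog '[{"linear":[0,0,0],"roll":0},{"linear":[0,0,0],"roll":0},{"linear":[0,0,0],"roll":0},{"linear":[0,0,0],"roll":0},{"linear":[0,0,0],"roll":0}]' -1 100 >/dev/null;python3 st.py
python3 -m jog '[{"linear":[0,0,0],"roll":0.4},{"linear":[0,0,0],"roll":0.4}]' >/dev/null; python3 st.py
python3 -m jog '[{"linear":[0,0,0],"roll":0.4}]' >/dev/null; python3 st.py
python3 -m jog '[{"linear":[0,0,0],"roll":0.4}]' >/dev/null; python3 st.py
```

```text
pos [0.4819 0.013  0.1449] yaw 155.7 roll units 0.01 then shift units [ 0.02 -0.01  0.1 ] q6 -78 t 30.8
t 31.22 Tz 0.360 F [-1.1  0.2  6.2] w 0.0138 g 98 p [0.4818 0.0124 0.1461] yaw 155.71 q6 -78
t 31.38 Tz 0.413 F [-0.5  0.3  5.6] w 0.0133 g 98 p [0.4818 0.0124 0.1461] yaw 151.63 q6 -74
t 31.47 Tz 0.438 F [-0.1 -0.2  6.6] w 0.0134 g 98 p [0.4818 0.0125 0.1461] yaw 149.62 q6 -72
t 31.55 Tz 0.499 F [-0.2 -0.   6.1] w 0.0140 g 98 p [0.4818 0.0125 0.1461] yaw 147.62 q6 -70
```

```bash
python3 -m jog '[{"linear":[0,0,0],"roll":0.4}]' >/dev/null; python3 st.py
python3 -m jog '[{"linear":[0,0,0],"roll":0.3}]' >/dev/null; python3 st.py
```

```text
t 31.63 Tz 0.482 F [-1.2  0.   5.5] w 0.0142 g 98 p [0.4818 0.0125 0.1461] yaw 145.62 q6 -68
t 31.72 Tz 0.450 F [-1.1  0.4  6.5] w 0.0137 g 98 p [0.4818 0.0125 0.1461] yaw 144.12 q6 -67
```

```bash
sed -i 's/A={.*/A={0:136.1,1:31.6,2:144.1,3:61.6}/' plan.py
python3 -m jog '[{"linear":[0,0,0],"roll":0},{"linear":[0,0,0],"roll":0},{"linear":[0,0,0],"roll":0},{"linear":[0,0,-0.6],"roll":0},{"linear":[0,0,-0.55],"roll":0},{"linear":[0,0,0],"roll":1},{"linear":[0,0,0],"roll":1},{"linear":[0,0,0],"roll":1},{"linear":[0,0,0],"roll":1},{"linear":[0,0,0],"roll":1},{"linear":[0,0,0],"roll":1},{"linear":[0,0,0],"roll":1}]' 0.2 >/dev/null
python3 -m jog '[{"linear":[0,0,0],"roll":1},{"linear":[0,0,0],"roll":1},{"linear":[0,0,0],"roll":1},{"linear":[0,0,0],"roll":1},{"linear":[0,0,0],"roll":1},{"linear":[0,0,0],"roll":1},{"linear":[0,0,0],"roll":1},{"linear":[0,0,0],"roll":1},{"linear":[0,0,0],"roll":1},{"linear":[0,0,0],"roll":1},{"linear":[0,0,0],"roll":1},{"linear":[0,0,0],"roll":1}]' >/dev/null
python3 -m jog '[{"linear":[0,0,0],"roll":1},{"linear":[0,0,0],"roll":1},{"linear":[0,0,0],"roll":1},{"linear":[0,0,0],"roll":0.5},{"linear":[0,0,0],"roll":0},{"linear":[0,0,0],"roll":0}]' >/dev/null; python3 plan.py 1
```

```text
pos [0.4812 0.0125 0.191 ] yaw 31.8 roll units 0.04 then shift units [ 2.42 -2.59  1.25] q6 46 t 34.2167
```

```bash
python3 -m jog '[{"linear":[0.6,-0.65,0],"roll":0},{"linear":[0.6,-0.65,0],"roll":0},{"linear":[0.61,-0.65,0],"roll":0},{"linear":[0.61,-0.64,0],"roll":0},{"linear":[0,0,0],"roll":0},{"linear":[0,0,0],"roll":0},{"linear":[0,0,0.4],"roll":0},{"linear":[0,0,0.4],"roll":0},{"linear":[0,0,0.35],"roll":0},{"linear":[0,0,0],"roll":0},{"linear":[0,0,0],"roll":0}]' >/dev/null; python3 plan.py 1
python3 -m jog '[{"linear":[0,0,0],"roll":0},{"linear":[0,0,0],"roll":0},{"linear":[0,0,0],"roll":0},{"linear":[0,0,0],"roll":0},{"linear":[0,0,0],"roll":0}]' -1 100 >/dev/null;python3 st.py
python3 -m jog '[{"linear":[0,0,0],"roll":0.4},{"linear":[0,0,0],"roll":0.4}]' >/dev/null; python3 st.py
python3 -m jog '[{"linear":[0,0,0],"roll":0.3}]' >/dev/null; python3 st.py
python3 -m jog '[{"linear":[0,0,0],"roll":0.3}]' >/dev/null; python3 st.py
```

```text
pos [0.509  0.1507 0.145 ] yaw 31.7 roll units 0.01 then shift units [ 0.02 -0.01  0.1 ] q6 62 t 35.1333
t 35.55 Tz 0.151 F [ 0.4 -3.5  6. ] w 0.0142 g 98 p [0.5099 0.1509 0.1463] yaw 31.69 q6 62
t 35.72 Tz 0.490 F [-0.2 -4.2  6. ] w 0.0138 g 98 p [0.5099 0.1509 0.1463] yaw 27.63 q6 66
t 35.80 Tz 0.488 F [ 0.5 -3.7  5.5] w 0.0136 g 98 p [0.5099 0.1509 0.1463] yaw 26.13 q6 68
t 35.88 Tz 0.514 F [ 0.4 -4.3  6.7] w 0.0142 g 98 p [0.5099 0.1509 0.1463] yaw 24.65 q6 69
```

```bash
python3 -m jog '[{"linear":[0,0,0],"roll":0.3}]' >/dev/null; python3 st.py
python3 -m jog '[{"linear":[0,0,0],"roll":0.3}]' >/dev/null; python3 st.py
python3 -m jog '[{"linear":[0,0,0],"roll":0.3}]' >/dev/null; python3 st.py
```

```text
t 35.97 Tz 0.472 F [-1.  -5.1  6.7] w 0.0139 g 98 p [0.5099 0.1509 0.1463] yaw 23.16 q6 71
t 36.05 Tz 0.509 F [ 0.2 -4.9  7.1] w 0.0137 g 98 p [0.5099 0.151  0.1463] yaw 21.66 q6 72
t 36.13 Tz 0.539 F [-1.1 -3.5  6.1] w 0.0142 g 98 p [0.5099 0.151  0.1463] yaw 20.16 q6 74
```

```bash
python3 -m jog '[{"linear":[0,0,0],"roll":0},{"linear":[0,0,0],"roll":0},{"linear":[0,0,0],"roll":0},{"linear":[0,0,-0.6],"roll":0},{"linear":[0,0,-0.55],"roll":0},{"linear":[0,0,0],"roll":-1},{"linear":[0,0,0],"roll":-1},{"linear":[0,0,0],"roll":-1},{"linear":[0,0,0],"roll":-1},{"linear":[0,0,0],"roll":-1}]' 0.2 >/dev/null
python3 -m jog '[{"linear":[0,0,0],"roll":-1},{"linear":[0,0,0],"roll":-1},{"linear":[0,0,0],"roll":-1},{"linear":[0,0,0],"roll":-0.3},{"linear":[0,0,0],"roll":0},{"linear":[0,0,0],"roll":0}]' >/dev/null; python3 plan.py 3
```

```text
pos [0.5091 0.1517 0.1909] yaw 61.6 roll units 0.01 then shift units [-2.35  4.42  1.25] q6 32 t 37.4667
```

```bash
python3 -m jog '[{"linear":[-0.47,0.88,0],"roll":0},{"linear":[-0.47,0.88,0],"roll":0},{"linear":[-0.47,0.89,0],"roll":0},{"linear":[-0.47,0.89,0],"roll":0},{"linear":[-0.47,0.88,0],"roll":0},{"linear":[0,0,0],"roll":0},{"linear":[0,0,0],"roll":0},{"linear":[0,0,0.4],"roll":0},{"linear":[0,0,0.4],"roll":0},{"linear":[0,0,0.35],"roll":0},{"linear":[0,0,0],"roll":0},{"linear":[0,0,0],"roll":0}]' >/dev/null; python3 plan.py 3
python3 -m jog '[{"linear":[0,0,0],"roll":0},{"linear":[0,0,0],"roll":0},{"linear":[0,0,0],"roll":0},{"linear":[0,0,0],"roll":0},{"linear":[0,0,0],"roll":0}]' -1 100 >/dev/null;python3 st.py
python3 -m jog '[{"linear":[0,0,0],"roll":0.4},{"linear":[0,0,0],"roll":0.4}]' >/dev/null; python3 st.py
python3 -m jog '[{"linear":[0,0,0],"roll":0.3}]' >/dev/null; python3 st.py
python3 -m jog '[{"linear":[0,0,0],"roll":0.3}]' >/dev/null; python3 st.py
python3 -m jog '[{"linear":[0,0,0],"roll":0.3}]' >/dev/null; python3 st.py
```

```text
pos [ 0.6197 -0.0141  0.1451] yaw 61.7 roll units 0.02 then shift units [-0.02  0.01  0.1 ] q6 16 t 38.4667
t 38.88 Tz 0.383 F [0.6 0.6 6.4] w 0.0135 g 99 p [ 0.621  -0.0151  0.1464] yaw 61.71 q6 16
t 39.05 Tz 0.541 F [ 0.8 -0.5  5.3] w 0.0136 g 99 p [ 0.621  -0.0152  0.1464] yaw 57.63 q6 20
t 39.13 Tz 0.487 F [0.9 0.5 5.8] w 0.0139 g 99 p [ 0.621  -0.0151  0.1464] yaw 56.13 q6 22
t 39.22 Tz 0.537 F [ 1.2 -0.6  6.2] w 0.0139 g 99 p [ 0.621  -0.0151  0.1464] yaw 54.65 q6 23
t 39.30 Tz 0.502 F [ 2.5 -0.8  5.6] w 0.0134 g 99 p [ 0.6211 -0.0152  0.1465] yaw 53.15 q6 25
```

```bash
python3 -m jog '[{"linear":[0,0,0],"roll":0.3}]' >/dev/null; python3 st.py
python3 -m jog '[{"linear":[0,0,0],"roll":0.3}]' >/dev/null; python3 st.py
python3 -m jog '[{"linear":[0,0,0],"roll":0.3}]' >/dev/null; python3 st.py
```

```text
t 39.38 Tz 0.556 F [ 0.8 -0.8  6. ] w 0.0139 g 99 p [ 0.6211 -0.0152  0.1464] yaw 51.65 q6 26
t 39.47 Tz 0.554 F [ 1.  -0.7  5.8] w 0.0137 g 99 p [ 0.6211 -0.0152  0.1464] yaw 50.15 q6 28
t 39.55 Tz 0.530 F [ 1.6 -0.4  5.3] w 0.0138 g 99 p [ 0.6211 -0.0152  0.1465] yaw 48.65 q6 29
```

```bash
python3 -m jog '[{"linear":[0,0,0],"roll":0},{"linear":[0,0,0],"roll":0},{"linear":[0,0,0],"roll":0},{"linear":[0,0,-0.6],"roll":0},{"linear":[0,0,-0.55],"roll":0},{"linear":[0,0,0],"roll":-1},{"linear":[0,0,0],"roll":-1},{"linear":[0,0,0],"roll":-1},{"linear":[0,0,0],"roll":-1},{"linear":[0,0,0],"roll":-1},{"linear":[0,0,0],"roll":-1},{"linear":[0,0,0],"roll":-0.5}]' 0.2 >/dev/null
python3 -m jog '[{"linear":[0,0,0],"roll":-1},{"linear":[0,0,0],"roll":-1},{"linear":[0,0,0],"roll":-1},{"linear":[0,0,0],"roll":-1},{"linear":[0,0,0],"roll":-1},{"linear":[0,0,0],"roll":-1},{"linear":[0,0,0],"roll":-1},{"linear":[0,0,0],"roll":-1},{"linear":[0,0,0],"roll":-1},{"linear":[0,0,0],"roll":-1},{"linear":[0,0,0],"roll":-1},{"linear":[0,0,0],"roll":0}]' >/dev/null; python3 plan.py 0
```

```text
pos [ 0.6201 -0.0151  0.1908] yaw 136.4 roll units 0.05 then shift units [1.9  2.98 1.24] q6 -59 t 41.55
```

```bash
python3 -m jog '[{"linear":[0.47,0.74,0],"roll":0},{"linear":[0.48,0.75,0],"roll":0},{"linear":[0.47,0.74,0],"roll":0},{"linear":[0.48,0.75,0],"roll":0},{"linear":[0,0,0],"roll":0},{"linear":[0,0,0],"roll":0},{"linear":[0,0,0.4],"roll":0},{"linear":[0,0,0.4],"roll":0},{"linear":[0,0,0.35],"roll":0},{"linear":[0,0,0],"roll":0},{"linear":[0,0,0],"roll":0}]' >/dev/null; python3 plan.py 0
python3 -m jog '[{"linear":[0,0,0],"roll":0},{"linear":[0,0,0],"roll":0},{"linear":[0,0,0],"roll":0},{"linear":[0,0,0],"roll":0},{"linear":[0,0,0],"roll":0}]' -1 100 >/dev/null;python3 st.py
python3 -m jog '[{"linear":[0,0,0],"roll":0.4},{"linear":[0,0,0],"roll":0.4}]' >/dev/null; python3 st.py
python3 -m jog '[{"linear":[0,0,0],"roll":0.3}]' >/dev/null; python3 st.py
python3 -m jog '[{"linear":[0,0,0],"roll":0.3}]' >/dev/null; python3 st.py
python3 -m jog '[{"linear":[0,0,0],"roll":0.3}]' >/dev/null; python3 st.py
```

```text
pos [0.6477 0.1224 0.1449] yaw 136.1 roll units -0.01 then shift units [0.01 0.02 0.1 ] q6 -46 t 42.4667
t 42.88 Tz -0.145 F [-1.5 -1.1  6.3] w 0.0136 g 99 p [0.6483 0.1233 0.1464] yaw 136.16 q6 -46
t 43.05 Tz 0.436 F [-1.6 -1.7  5.4] w 0.0140 g 99 p [0.6483 0.1233 0.1464] yaw 132.13 q6 -42
t 43.13 Tz 0.446 F [-1.1 -2.1  6. ] w 0.0138 g 99 p [0.6483 0.1233 0.1463] yaw 130.62 q6 -40
t 43.22 Tz 0.448 F [-1.3 -1.7  5.2] w 0.0140 g 99 p [0.6484 0.1233 0.1464] yaw 129.14 q6 -39
t 43.30 Tz 0.494 F [-1.1 -1.4  6.2] w 0.0137 g 99 p [0.6483 0.1234 0.1464] yaw 127.65 q6 -37
```

```bash
for i in 1; do :; done
python3 -m jog '[{"linear":[0,0,0],"roll":0.3}]' >/dev/null; python3 st.py
python3 -m jog '[{"linear":[0,0,0],"roll":0.3}]' >/dev/null; python3 st.py
python3 -m jog '[{"linear":[0,0,0],"roll":0.3}]' >/dev/null; python3 st.py
python3 -m jog '[{"linear":[0,0,0],"roll":0.2}]' >/dev/null; python3 st.py
```

```text
t 43.38 Tz 0.465 F [-1.  -1.7  5.7] w 0.0136 g 99 p [0.6484 0.1233 0.1464] yaw 126.15 q6 -36
t 43.47 Tz 0.403 F [-0.7 -0.7  5.8] w 0.0138 g 99 p [0.6484 0.1234 0.1464] yaw 124.65 q6 -34
t 43.55 Tz 0.471 F [-0.7 -1.6  5.5] w 0.0140 g 99 p [0.6484 0.1234 0.1464] yaw 123.15 q6 -33
t 43.63 Tz 0.519 F [-1.1 -1.6  6.4] w 0.0136 g 99 p [0.6484 0.1234 0.1464] yaw 122.15 q6 -32
```

```bash
python3 -m jog '[{"linear":[0,0,0],"roll":0.3}]' >/dev/null; python3 st.py
python3 -m jog '[{"linear":[0,0,0],"roll":0.3}]' >/dev/null; python3 st.py
python3 -m jog '[{"linear":[0,0,0],"roll":0.3}]' >/dev/null; python3 st.py
```

```text
t 43.72 Tz 0.516 F [ 0.3 -1.7  5.7] w 0.0136 g 99 p [0.6484 0.1233 0.1464] yaw 120.67 q6 -30
t 43.80 Tz 0.473 F [-0.8 -1.4  6.3] w 0.0139 g 99 p [0.6485 0.1234 0.1465] yaw 119.16 q6 -29
t 43.88 Tz 0.553 F [-0.3 -1.9  5.7] w 0.0138 g 99 p [0.6485 0.1234 0.1464] yaw 117.66 q6 -27
```

```bash
python3 -m jog '[{"linear":[0,0,0],"roll":0.3}]' >/dev/null; python3 st.py
python3 -m jog '[{"linear":[0,0,0],"roll":0.3}]' >/dev/null; python3 st.py
python3 -m jog '[{"linear":[0,0,0],"roll":0.3}]' >/dev/null; python3 st.py
```

```text
t 43.97 Tz 0.561 F [-0.4 -1.4  6.3] w 0.0137 g 99 p [0.6485 0.1234 0.1465] yaw 116.16 q6 -26
t 44.05 Tz 0.633 F [ 0.5 -1.4  6. ] w 0.0139 g 99 p [0.6485 0.1234 0.1465] yaw 114.66 q6 -24
t 44.13 Tz 0.582 F [-0.7 -1.5  6.2] w 0.0134 g 99 p [0.6485 0.1234 0.1465] yaw 113.17 q6 -23
```

```bash
python3 -m jog '[{"linear":[0,0,0],"roll":0.3}]' >/dev/null; python3 st.py
python3 -m jog '[{"linear":[0,0,0],"roll":0.3}]' >/dev/null; python3 st.py
python3 -m jog '[{"linear":[0,0,0],"roll":0.2}]' >/dev/null; python3 st.py
```

```text
t 44.22 Tz 0.635 F [-0.6 -0.6  5.9] w 0.0138 g 99 p [0.6485 0.1234 0.1465] yaw 111.67 q6 -21
t 44.30 Tz 0.665 F [-0.3 -1.6  6.9] w 0.0137 g 99 p [0.6485 0.1234 0.1465] yaw 110.17 q6 -20
t 44.38 Tz 0.706 F [-0.6 -1.2  5.4] w 0.0138 g 99 p [0.6486 0.1234 0.1465] yaw 109.17 q6 -19
```

```bash
python3 -m jog '[{"linear":[0,0,0],"roll":0.1},{"linear":[0,0,0],"roll":0},{"linear":[0,0,0],"roll":0},{"linear":[0,0,0],"roll":0},{"linear":[0,0,-0.6],"roll":0},{"linear":[0,0,-0.55],"roll":0},{"linear":[0,0,0],"roll":-1},{"linear":[0,0,0],"roll":-1},{"linear":[0,0,0],"roll":-1},{"linear":[0,0,0],"roll":-1},{"linear":[0,0,0],"roll":-1}]' 0.2 >/dev/null
python3 -m jog '[{"linear":[0,0,0],"roll":-1},{"linear":[0,0,0],"roll":-1},{"linear":[0,0,0],"roll":-0.1},{"linear":[0,0,0],"roll":0},{"linear":[0,0,0],"roll":0}]' >/dev/null; python3 plan.py 2
```

```text
pos [0.6479 0.1236 0.1909] yaw 144.1 roll units -0.01 then shift units [ 1.76 -4.68  1.25] q6 -54 t 45.7167
```

```bash
python3 -m jog '[{"linear":[0.35,-0.94,0],"roll":0},{"linear":[0.35,-0.94,0],"roll":0},{"linear":[0.36,-0.94,0],"roll":0},{"linear":[0.35,-0.93,0],"roll":0},{"linear":[0.35,-0.93,0],"roll":0},{"linear":[0,0,0],"roll":0},{"linear":[0,0,0],"roll":0},{"linear":[0,0,0.4],"roll":0},{"linear":[0,0,0.4],"roll":0},{"linear":[0,0,0.35],"roll":0},{"linear":[0,0,0],"roll":0},{"linear":[0,0,0],"roll":0}]' >/dev/null; python3 plan.py 2
python3 -m jog '[{"linear":[0,0,0],"roll":0},{"linear":[0,0,0],"roll":0},{"linear":[0,0,0],"roll":0},{"linear":[0,0,0],"roll":0},{"linear":[0,0,0],"roll":0}]' -1 100 >/dev/null;python3 st.py
python3 -m jog '[{"linear":[0,0,0],"roll":0.4},{"linear":[0,0,0],"roll":0.4}]' >/dev/null; python3 st.py
python3 -m jog '[{"linear":[0,0,0],"roll":0.3}]' >/dev/null; python3 st.py
python3 -m jog '[{"linear":[0,0,0],"roll":0.3}]' >/dev/null; python3 st.py
python3 -m jog '[{"linear":[0,0,0],"roll":0.3}]' >/dev/null; python3 st.py
python3 -m jog '[{"linear":[0,0,0],"roll":0.3}]' >/dev/null; python3 st.py
```

```text
pos [0.482  0.0133 0.1449] yaw 144.2 roll units 0.02 then shift units [ 0.01 -0.02  0.1 ] q6 -67 t 46.7167
t 47.13 Tz 0.321 F [-0.9 -2.   4.9] w 0.0143 g 98 p [0.4817 0.0126 0.1461] yaw 144.21 q6 -67
t 47.30 Tz 0.487 F [-1.8 -0.6  6.2] w 0.0139 g 98 p [0.4817 0.0127 0.1462] yaw 140.14 q6 -63
t 47.38 Tz 0.505 F [-1.1 -2.6  4.3] w 0.0133 g 98 p [0.4817 0.0127 0.1461] yaw 138.63 q6 -61
t 47.47 Tz 0.465 F [-1.3 -1.6  5.2] w 0.0137 g 98 p [0.4817 0.0127 0.1462] yaw 137.16 q6 -60
t 47.55 Tz 0.559 F [-1.8 -0.9  5. ] w 0.0137 g 98 p [0.4817 0.0127 0.1461] yaw 135.66 q6 -58
t 47.63 Tz 0.500 F [-1.1 -1.2  4.8] w 0.0140 g 98 p [0.4817 0.0127 0.1462] yaw 134.16 q6 -57
```

```bash
python3 -m jog '[{"linear":[0,0,0],"roll":0.3}]' >/dev/null; python3 st.py
python3 -m jog '[{"linear":[0,0,0],"roll":0.3}]' >/dev/null; python3 st.py
python3 -m jog '[{"linear":[0,0,0],"roll":0.3}]' >/dev/null; python3 st.py
python3 -m jog '[{"linear":[0,0,0],"roll":0.3}]' >/dev/null; python3 st.py
```

```text
t 47.72 Tz 0.514 F [-2.7 -2.1  5.9] w 0.0134 g 98 p [0.4817 0.0127 0.1462] yaw 132.66 q6 -55
t 47.80 Tz 0.594 F [-1.4 -0.8  5. ] w 0.0137 g 98 p [0.4817 0.0127 0.1462] yaw 131.17 q6 -54
t 47.88 Tz 0.590 F [-1.8 -1.   6. ] w 0.0141 g 98 p [0.4818 0.0127 0.1462] yaw 129.67 q6 -52
t 47.97 Tz 0.619 F [-1.6 -1.   5.6] w 0.0139 g 98 p [0.4818 0.0127 0.1462] yaw 128.17 q6 -51
```

```bash
python3 -m jog '[{"linear":[0,0,0],"roll":0.3}]' >/dev/null; python3 st.py
python3 -m jog '[{"linear":[0,0,0],"roll":0.3}]' >/dev/null; python3 st.py
```

```text
t 48.05 Tz 0.554 F [-2.1 -0.3  5.8] w 0.0140 g 98 p [0.4818 0.0127 0.1462] yaw 126.67 q6 -49
t 48.13 Tz 0.721 F [-1.3 -0.5  6.3] w 0.0140 g 98 p [0.4818 0.0127 0.1462] yaw 125.18 q6 -48
```

```bash
python3 -m jog '[{"linear":[0,0,0],"roll":0.15}]' >/dev/null; python3 st.py
python3 -m jog '[{"linear":[0,0,0],"roll":0.15}]' >/dev/null; python3 st.py
```

```text
t 48.22 Tz 0.668 F [-0.1 -1.1  5.2] w 0.0141 g 98 p [0.4818 0.0127 0.1463] yaw 124.43 q6 -47
t 48.30 Tz 0.705 F [-1.  -0.2  6.9] w 0.0139 g 98 p [0.4818 0.0127 0.1463] yaw 123.72 q6 -46
```

```bash
sed -i 's/A={.*/A={0:109.,1:20.2,2:123.7,3:48.6}/' plan.py
python3 -m jog '[{"linear":[0,0,0],"roll":0},{"linear":[0,0,0],"roll":0},{"linear":[0,0,0],"roll":0},{"linear":[0,0,-0.6],"roll":0},{"linear":[0,0,-0.55],"roll":0},{"linear":[0,0,0],"roll":1},{"linear":[0,0,0],"roll":1},{"linear":[0,0,0],"roll":1},{"linear":[0,0,0],"roll":1},{"linear":[0,0,0],"roll":1},{"linear":[0,0,0],"roll":1},{"linear":[0,0,0],"roll":1}]' 0.2 >/dev/null
python3 -m jog '[{"linear":[0,0,0],"roll":1},{"linear":[0,0,0],"roll":1},{"linear":[0,0,0],"roll":1},{"linear":[0,0,0],"roll":1},{"linear":[0,0,0],"roll":1},{"linear":[0,0,0],"roll":1},{"linear":[0,0,0],"roll":1},{"linear":[0,0,0],"roll":1},{"linear":[0,0,0],"roll":0},{"linear":[0,0,0],"roll":0}]' >/dev/null; python3 plan.py 3
```

```text
pos [0.4813 0.0129 0.191 ] yaw 48.8 roll units 0.05 then shift units [1.76 3.06 1.25] q6 29 t 50.1333
```

```bash
python3 -m jog '[{"linear":[0.44,0.76,0],"roll":0},{"linear":[0.44,0.77,0],"roll":0},{"linear":[0.44,0.76,0],"roll":0},{"linear":[0.44,0.77,0],"roll":0},{"linear":[0,0,0],"roll":0},{"linear":[0,0,0],"roll":0},{"linear":[0,0,0.4],"roll":0},{"linear":[0,0,0.4],"roll":0},{"linear":[0,0,0.35],"roll":0},{"linear":[0,0,0],"roll":0},{"linear":[0,0,0],"roll":0}]' >/dev/null; python3 plan.py 3
python3 -m jog '[{"linear":[0,0,0],"roll":0},{"linear":[0,0,0],"roll":0},{"linear":[0,0,0],"roll":0},{"linear":[0,0,0],"roll":0},{"linear":[0,0,0],"roll":0}]' -1 100 >/dev/null;python3 st.py
python3 -m jog '[{"linear":[0,0,0],"roll":0.3}]' >/dev/null; python3 st.py
python3 -m jog '[{"linear":[0,0,0],"roll":0.3}]' >/dev/null; python3 st.py
python3 -m jog '[{"linear":[0,0,0],"roll":0.3}]' >/dev/null; python3 st.py
```

```text
pos [ 0.6189 -0.0147  0.1454] yaw 48.8 roll units 0.03 then shift units [0.01 0.02 0.11] q6 29 t 51.05
t 51.47 Tz 0.386 F [ 1.1 -2.3  7.3] w 0.0135 g 99 p [ 0.6207 -0.0156  0.1466] yaw 48.71 q6 29
t 51.55 Tz 0.523 F [ 0.8 -3.2  5.9] w 0.0141 g 99 p [ 0.6207 -0.0156  0.1466] yaw 47.22 q6 30
t 51.63 Tz 0.540 F [ 2.8 -3.2  7.2] w 0.0136 g 99 p [ 0.6207 -0.0156  0.1466] yaw 45.65 q6 32
t 51.72 Tz 0.517 F [ 1.6 -3.7  6. ] w 0.0136 g 99 p [ 0.6207 -0.0156  0.1466] yaw 44.15 q6 34
```

```bash
python3 -m jog '[{"linear":[0,0,0],"roll":0.3}]' >/dev/null; python3 st.py
python3 -m jog '[{"linear":[0,0,0],"roll":0.3}]' >/dev/null; python3 st.py
python3 -m jog '[{"linear":[0,0,0],"roll":0.3}]' >/dev/null; python3 st.py
python3 -m jog '[{"linear":[0,0,0],"roll":0.2}]' >/dev/null; python3 st.py
```

```text
t 51.80 Tz 0.504 F [ 2.  -2.7  7.2] w 0.0136 g 99 p [ 0.6207 -0.0156  0.1467] yaw 42.65 q6 35
t 51.88 Tz 0.612 F [ 1.7 -2.6  6.7] w 0.0136 g 99 p [ 0.6207 -0.0156  0.1467] yaw 41.15 q6 37
t 51.97 Tz 0.600 F [ 1.3 -2.9  6.4] w 0.0139 g 99 p [ 0.6207 -0.0156  0.1467] yaw 39.66 q6 38
t 52.05 Tz 0.637 F [ 1.9 -2.8  7.5] w 0.0138 g 99 p [ 0.6207 -0.0156  0.1467] yaw 38.65 q6 39
```

```bash
python3 -m jog '[{"linear":[0,0,0],"roll":0.2}]' >/dev/null; python3 st.py
python3 -m jog '[{"linear":[0,0,0],"roll":0.2}]' >/dev/null; python3 st.py
python3 -m jog '[{"linear":[0,0,0],"roll":0.2}]' >/dev/null; python3 st.py
```

```text
t 52.13 Tz 0.646 F [ 2.3 -3.6  7.1] w 0.0138 g 99 p [ 0.6207 -0.0156  0.1467] yaw 37.68 q6 40
t 52.22 Tz 0.659 F [ 1.1 -2.2  7.3] w 0.0138 g 99 p [ 0.6207 -0.0156  0.1467] yaw 36.69 q6 41
t 52.30 Tz 0.670 F [ 1.9 -4.2  6.6] w 0.0142 g 99 p [ 0.6208 -0.0156  0.1467] yaw 35.69 q6 42
```

```bash
python3 -m jog '[{"linear":[0,0,0],"roll":0.2}]' >/dev/null; python3 st.py
python3 -m jog '[{"linear":[0,0,0],"roll":0.2}]' >/dev/null; python3 st.py
python3 -m jog '[{"linear":[0,0,0],"roll":0},{"linear":[0,0,0],"roll":0},{"linear":[0,0,0],"roll":0},{"linear":[0,0,-0.6],"roll":0},{"linear":[0,0,-0.55],"roll":0},{"linear":[0,0,0],"roll":1},{"linear":[0,0,0],"roll":1},{"linear":[0,0,0],"roll":0.7},{"linear":[0,0,0],"roll":0},{"linear":[0,0,0],"roll":0}]' 0.2 >/dev/null; python3 plan.py 1
```

```text
t 52.38 Tz 0.711 F [ 2.5 -2.7  6.8] w 0.0139 g 99 p [ 0.6208 -0.0156  0.1467] yaw 34.69 q6 43
t 52.47 Tz 0.742 F [ 1.3 -2.3  8. ] w 0.0140 g 99 p [ 0.6208 -0.0156  0.1467] yaw 33.69 q6 44
pos [ 0.6195 -0.0148  0.1908] yaw 20.3 roll units 0.02 then shift units [-1.15 -4.86  1.24] q6 57 t 53.3
```

```bash
python3 -m jog '[{"linear":[-0.23,-0.97,0],"roll":0},{"linear":[-0.23,-0.97,0],"roll":0},{"linear":[-0.23,-0.97,0],"roll":0},{"linear":[-0.23,-0.97,0],"roll":0},{"linear":[-0.23,-0.98,0],"roll":0},{"linear":[0,0,0],"roll":0},{"linear":[0,0,0],"roll":0},{"linear":[0,0,0.4],"roll":0},{"linear":[0,0,0.4],"roll":0},{"linear":[0,0,0.35],"roll":0},{"linear":[0,0,0],"roll":0},{"linear":[0,0,0],"roll":0}]' >/dev/null; python3 plan.py 1
python3 -m jog '[{"linear":[0,0,0],"roll":0},{"linear":[0,0,0],"roll":0},{"linear":[0,0,0],"roll":0},{"linear":[0,0,0],"roll":0},{"linear":[0,0,0],"roll":0}]' -1 100 >/dev/null;python3 st.py
python3 -m jog '[{"linear":[0,0,0],"roll":0.3}]' >/dev/null; python3 st.py
python3 -m jog '[{"linear":[0,0,0],"roll":0.3}]' >/dev/null; python3 st.py
python3 -m jog '[{"linear":[0,0,0],"roll":0.3}]' >/dev/null; python3 st.py
python3 -m jog '[{"linear":[0,0,0],"roll":0.2}]' >/dev/null; python3 st.py
```

```text
pos [0.5099 0.1507 0.1448] yaw 20.2 roll units -0.01 then shift units [-0.   -0.02  0.09] q6 74 t 54.3
t 54.72 Tz 0.263 F [ 0.7 -4.1  6. ] w 0.0140 g 98 p [0.5102 0.151  0.1462] yaw 20.20 q6 74
t 54.80 Tz 0.434 F [ 0.2 -4.2  6.4] w 0.0137 g 98 p [0.5102 0.1511 0.1462] yaw 18.72 q6 75
t 54.88 Tz 0.547 F [-0.5 -3.9  5.6] w 0.0139 g 98 p [0.5102 0.1511 0.1462] yaw 17.16 q6 77
t 54.97 Tz 0.487 F [ 0.4 -3.7  5.7] w 0.0138 g 98 p [0.5102 0.1511 0.1462] yaw 15.66 q6 78
t 55.05 Tz 0.553 F [ 0.2 -4.6  7.1] w 0.0139 g 98 p [0.5102 0.151  0.1462] yaw 14.66 q6 79
```

```bash
python3 -m jog '[{"linear":[0,0,0],"roll":0.3}]' >/dev/null; python3 st.py
python3 -m jog '[{"linear":[0,0,0],"roll":0.3}]' >/dev/null; python3 st.py
python3 -m jog '[{"linear":[0,0,0],"roll":0.2}]' >/dev/null; python3 st.py
python3 -m jog '[{"linear":[0,0,0],"roll":0.2}]' >/dev/null; python3 st.py
```

```text
t 55.13 Tz 0.569 F [ 0. -4.  6.] w 0.0136 g 98 p [0.5102 0.151  0.1462] yaw 13.19 q6 81
t 55.22 Tz 0.691 F [-0.7 -4.4  6.3] w 0.0139 g 99 p [0.5102 0.151  0.1462] yaw 11.67 q6 82
t 55.30 Tz 0.599 F [-0.4 -4.2  6.8] w 0.0138 g 99 p [0.5102 0.151  0.1463] yaw 10.67 q6 83
t 55.38 Tz 0.606 F [-0.2 -4.3  6. ] w 0.0138 g 99 p [0.5102 0.151  0.1463] yaw 9.69 q6 84
```

```bash
python3 -m jog '[{"linear":[0,0,0],"roll":0.2}]' >/dev/null; python3 st.py
python3 -m jog '[{"linear":[0,0,0],"roll":0.2}]' >/dev/null; python3 st.py
python3 -m jog '[{"linear":[0,0,0],"roll":0.2}]' >/dev/null; python3 st.py
```

```text
t 55.47 Tz 0.649 F [-0.  -4.3  6.8] w 0.0138 g 99 p [0.5102 0.1511 0.1463] yaw 8.70 q6 85
t 55.55 Tz 0.683 F [ 0.  -3.6  6.4] w 0.0140 g 99 p [0.5102 0.151  0.1463] yaw 7.70 q6 86
t 55.63 Tz 0.663 F [-0.5 -4.3  5.8] w 0.0139 g 99 p [0.5102 0.151  0.1463] yaw 6.70 q6 87
```

```bash
python3 -m jog '[{"linear":[0,0,0],"roll":0.2}]' >/dev/null; python3 st.py
python3 -m jog '[{"linear":[0,0,0],"roll":0.2}]' >/dev/null; python3 st.py
```

```text
t 55.72 Tz 0.699 F [-0.1 -3.9  7. ] w 0.0138 g 99 p [0.5102 0.151  0.1463] yaw 5.70 q6 88
t 55.80 Tz 0.741 F [-1.1 -4.1  6.4] w 0.0138 g 99 p [0.5102 0.151  0.1463] yaw 4.71 q6 89
```

```bash
python3 -m jog '[{"linear":[0,0,0],"roll":0},{"linear":[0,0,0],"roll":0},{"linear":[0,0,0],"roll":0},{"linear":[0,0,-0.6],"roll":0},{"linear":[0,0,-0.8],"roll":0},{"linear":[0,0,-0.8],"roll":0},{"linear":[0,0,-0.8],"roll":0},{"linear":[0,0,0],"roll":0},{"linear":[0,0,0],"roll":0},{"linear":[0,0,0],"roll":0}]' 0.2 >/dev/null; python3 st.py
python3 - <<'E'
from fit import *
a=optics.get_image("scene")[:,:,::-1][80:380,150:450]
cv2.imwrite("pics/end.png",cv2.resize(a,(600,600),interpolation=cv2.INTER_CUBIC))
E
```

```text
t 56.63 Tz -0.029 F [ 0.  -0.  -0.6] w 0.0512 g 0 p [0.509  0.1517 0.264 ] yaw 4.70 q6 89
```

View pics/end.png

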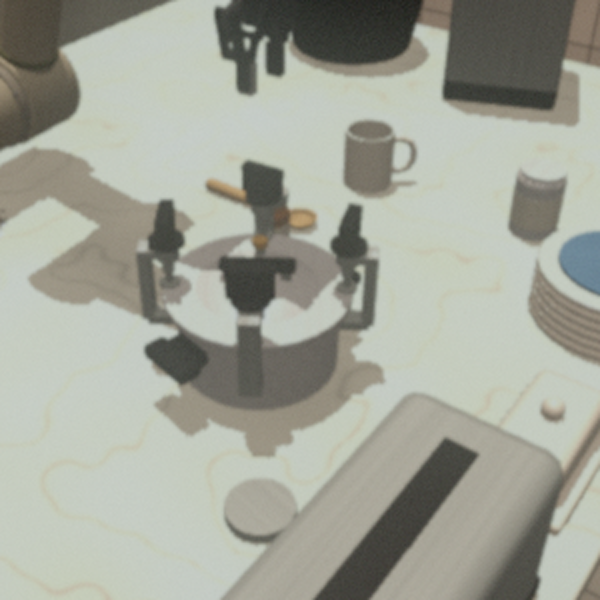

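The gripper is clear above the pot. All four knobs are turned, the lid looks level, and the loose jar lid (crop 260,508) is undisturbed.

```bash
python3 -c "
from rig import env;print(env.close_job())"
```

```text
the job is handed in; nothing more can be done
None
```

I closed the pot crosswise (about 0.3 rad per knob, then on by feel to an estimated 31–35 N per clamp) and handed it in at about 57 s with the gripper clear: I added a 0.2 rad levelling round before snugging, topped up two knobs in a last pass, did not re-check the other two, and found the fingers' real height about 40 mm above the reported TCP, so I set grip height from the pictures.

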